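# Unclip the vial plate from the mixer and stand it to drain

### The job

The vial plate on the bench mixer has to come off for washing: use the hooked pick, not the fingers, to pull the sprung clip out of its groove in the spindle, lay the pick back on its rest hook down, and put the clip into the steel dish. Then lift the plate off the spindle, lean it on the sloped stand against the lips and let go, take it again by its upper long edge, and stand it on its long edge in the slot of the draining rack. Leave the bottle, jar and beaker where they are.

Things in the scene. Friction and masses are not known exactly. Their poses are not given: they have to be found in the camera images.
- spindle (a point): Axis of the mixer's upright steel spindle, at the plate's top face, 87 mm above the bench; x along the mixer towards the clip's eye, z up. Fixed light grey mixer box 190 x 110 x 50 mm (x, y, z); a 180 x 34 mm beam on it carries the plate at 75 mm. The groove (neck 18 mm dia) spans 85 to 95 mm above the bench; the 24 mm dia cap over it, up to 108 mm, stops the clip lifting.
- clip_eye (a point): Centre of the eye of the flat steel spring clip: raised square frame 30 x 30 mm, 14 mm high, with a 16 x 16 mm hole straight down through it. x points from spindle to eye, z up. Clip 71 mm long, 40 wide, 5 thick beside the eye, 90 g, flat on the plate. Pulled level along x by a hook it resists some 10 N, snaps free within about 15 mm and is clear of the spindle after 30, loose on the plate.
- clip_ring (a point): Point of the clip on the spindle axis while its two sprung arms are seated round the neck, half-way up its 5 mm thickness; 43 mm from the eye's centre along the clip's -x. The arms end 13 mm beyond it.
- plate_mid (a point): Centre of the white vial plate, 200 x 60 x 12 mm (x, y, z), half-way through it; z is normal to its upper face. The spindle passes a 27 mm hole in its middle and stands 21 mm proud. 110 to 230 g. On the mixer its 60 mm width can be gripped from above astride the spindle; under the overhanging plate 25 mm are free down to the mixer box.
- pick_grip (a point): Centre of the pick's black square handle (90 x 16 x 16 mm); x points along the pick to its hook, z up when the hook points down. A 6 mm dia steel shank runs from the handle to x = 125 mm, where the hook drops straight down to 28 mm below the handle's axis. 70 g, balanced about 20 mm ahead of the handle's centre.
- pick_tip (a point): Lower end of the pick's hook: 125 mm along x and 28 mm below the handle's centre; the prong is 6 mm dia, 25 mm of it free below the shank.
- rest_seat (a point): Where the handle's centre belongs when the pick is on its fixed aluminium rest, hook down: 48 mm above the bench; x is the pick's direction. Two uprights carry it in notches 26 mm wide and 10 mm deep, one 36 mm behind this point under the handle, one 70 mm ahead under the shank; between them the handle is free to grip.
- dish: Fixed shallow open steel dish, 120 x 140 x 22 mm (x, y, z), wall 4 mm; origin under its centre on the bench.
- slope_seat (a point): Centre of the plate when it leans on the fixed grey sloped stand, 90 mm above the bench. x level, along the plate. The 45 degree face looks to -y and up, rising along +y. Two 16 mm rails at x = -62 and 62 mm have lips at their low ends, just under the plate's lower edge; the 108 mm between is open for fingers. The plate slides to the lips by itself; its upper edge is 30 mm up-slope of here.
- rack_slot (a point): Floor of the draining rack's slot, mid-length, 10 mm above the bench; x along the slot, z up. Fixed metal base 170 x 90 mm with a pair of steel rods at x = -68 and 68 mm; the rods of a pair stand 17 mm apart low down, 30 mm at the tops 50 mm above the floor. A plate on its long edge here has its centre 30 mm above this point.
- reagent: Bystander: amber bottle with blue cap, 72 mm dia, 150 mm tall; origin under its centre.
- vial: Bystander: small amber jar with white cap, 36 mm dia, 70 mm tall; origin under its centre.
- beaker: Bystander: glass beaker 66 mm dia, 85 mm tall; origin under its centre.
Not all that is in view belongs to the job. What is shaped like the part that bears clip_eye but orange is not meant.

How it is judged:
By the outcome, as a careful person would: the job done as asked, in the order asked, and still so for the second after the job is handed in, with the robot touching nothing.
It also fails if it takes over 72 s, if anything falls off the work surface, if the arm or the gripper's body presses on something with over 40 N, if the wrist force passes 120 N, or if a joint passes its speed limit or range.

### The arm

A 7-joint arm with a two-finger parallel gripper is mounted at the origin on the work surface. World frame = base frame: x ahead of the robot, y to its left, z up, the work surface at z = 0. Lengths are in mm, angles in rad, forces in N, time in s.
With the tool pointing down it reaches from about 425 to 825 mm from the base axis. Payload 3.6 kg.
Tool frame: the origin (TCP) lies on the centre line of the jaws, within the pads' length; the fingertips stand env.tip_extent ahead of it and the grasp point (between the pads) lies 3 mm ahead of it (env.tip_extent is the distance from the TCP to the fingertips, in mm); x points along the fingers, y is the direction in which the jaws open and shut, and the axes are right-handed (so a half turn about x gives the same grasp; the last joint's range is limited). The gripper opens to 85 mm and grips with 20 to 120 N. Pads are 22 mm wide; open, the fingers measure 114 mm over their backs; the gripper's body (76 mm by 85 mm) begins 54 mm behind the grasp point. The pads swing forward as they close: fully open they stand 13 mm farther back than shut.
Start: joints at [-1.365, 0.615, -0.013, 1.423, 0.008, 1.103, -0.04], TCP at [149.925, 632.444, 226.597] pointing down, gripper open.
Joint ranges: [-3.12, 3.12], [-0.3, 2.06], [-1.34, 1.32], [0.26, 2.42], [-1.36, 4.5], [0.01, 1.98], [-2.84, 2.84]. Speed limits (rad/s): [2.79, 2.79, 3.14, 3.14, 3.14, 3.14, 3.14].

### API

Orientations are given as a 3x3 rotation matrix whose columns are the frame's x, y, z axes.
In Python, from bench import env gives the robot as it stands.
- The arm moves only by the tool play_rows, never from a script. Its argument "steps" is a list of rows, each a list of 5 numbers: the shift along the tool's x, y, z in mm, then the turn about the tool's x in rad, then the opening, from 0 (shut) to 1 (fully open). In form: [[x, y, z, roll, claw], ...]. A call has 1 to 20 rows; each row is the pose to reach, as a shift and turn from the pose commanded when the call began, along the tool's axes at that moment; what a row does not reach only later rows make up. A row lasts 1/10 s, in which the tool goes at most 50 mm and 8.59 degrees, less where a joint would pass 70% of its speed; a pose out of reach is approached as far as the arm can. A call with a gripper value outside its range is refused whole. The fingers move at their own pace and stop on an object; "force" is the grip in N (left out, the last holds). Time passes only in rows, so rows that repeat a pose let the fingers close. It gives the time, the measured TCP pose, the force and the opening at its end, in the units of the state.
- env.read_state(): the state, without advancing time (a new reading comes with each control period).
- env.capture(name): name is "side" or "top" or "wrist"; returns the picture (384x512x3 uint8, red, green, blue); there is no depth.
- env.get_calibration(name): a dict with "intrinsics" (3x3 intrinsics, pixels), "extrinsics" (4x4, takes a point from camera to world coordinates). Camera axes: x right, y up, looking along -z (the intrinsics and any distortion apply to the point x, -y, -z); pixel columns grow to the right and rows downward; lengths in mm; the calibration is good to about 2 mm. A picture is of the moment at which its call begins: read the wrist's pose just before it. get_calibration takes no time and is no camera call; for the wrist camera it gives the pose at the moment of the call.
- env.close_job(): hands the job in, once; it reports no verdict.
Trained networks look in the newest picture that a camera, given by its name, has taken for a name from the list of things; names that differ only in an ending like _2 or _b are one class to them, and where a whole thing is asked for, a point or a joint stands for the part that bears it (a point fixed in the world has none). Each returns a list of dicts, best first, with "confidence" (0 to 1); they miss things now and then, are a little off and sometimes report something else, mostly with a low value. They report only what shows in the picture. A call takes as long as a camera call. They do not tell look-alikes from the thing itself.
- env.cut_out(label, camera): "pixels" (384x512 bool, what is visible of it) and "position" ([column, row] in pixels, amid what is visible of it).
The state is a dict: "time": time; "q": joint angles; "dq": joint speeds; "tau": joint torques, N m; "tcp_pos": TCP position; "tcp_rot": TCP orientation; "contact_force": force on the tool from outside, world axes, zero at the start; "torque": the same for the moment, N m; "gripper_width": finger opening in mm.
Only numpy, scipy, OpenCV 4.12 (cv2) and the standard library are available. Lean on these libraries where they do the work, as an engineer would, in place of code of your own. Each camera call takes 0.05 s, during which the arm holds its last target. There are 200 camera calls.

## Working session

There is one attempt and no reset: what is moved stays moved. The work goes in short steps, Python scripts to look and compute and a tool call to move; the robot and the scene stay as the last step left them, time stands still between calls to the robot, and variables do not carry over. Pictures are saved under pics/ and viewed, about 8 in all and at most 12, crops included, and the job is handed in when it is done.

Besides the shell and the picture viewer there is one more tool, called after "Emit:" in YAML: its name, and indented under it one key for each argument. play_rows: Moves the arm, as the interface text tells. Its arguments: {"type":"object","properties":{"steps":{"type":"array","items":{"type":"array","items":{"type":"number"}}},"force":{"type":"number"}},"required":["steps"]}

```bash
ls; mkdir -p pics
cat > h.py <<'E'
import numpy as np, cv2
from bench import env
def cal(n):
    c=env.get_calibration(n); return np.array(c["intrinsics"]),np.array(c["extrinsics"]),c
def ray(n,px,z):
    K,E,c=cal(n); d=np.linalg.inv(K)@[px[0],px[1],1]; d=E[:3,:3]@[d[0],-d[1],-d[2]]; o=E[:3,3]
    return o+d*(z-o[2])/d[2]
def proj(n,P):
    K,E,c=cal(n); p=(np.atleast_2d(P)-E[:3,3])@E[:3,:3]; p=p*[1,-1,-1]; q=p@K.T; return q[:,:2]/q[:,2:]
def rel(P,pos=None,rot=None):
    s=env.read_state(); R=np.array(s["tcp_rot"]); return R.T@(np.array(P)-s["tcp_pos"])
E
python3 - <<'E'
from h import *
s=env.read_state();print(s["tcp_pos"],s["tcp_rot"],env.tip_extent,s["time"])
ims=[]
for n in("side","top"):
    im=env.capture(n); cv2.imwrite(f"pics/{n}0.png",im[:,:,::-1]); K,E,c=cal(n); print(n,c.keys(),K.round(1).tolist(),E.round(3).tolist())
    for l in ["spindle","clip_eye","clip_ring","plate_mid","pick_grip","pick_tip","rest_seat","dish","slope_seat","rack_slot","reagent","vial","beaker"]:
        try:
            for d in env.cut_out(l,n)[:3]:
                m=d["pixels"].astype(np.uint8); r=cv2.minAreaRect(cv2.findNonZero(m)); print(l,round(d["confidence"],2),np.round(d["position"],1),m.sum(),np.round(r[0],1),np.round(r[1],1),round(r[2],1))
        except Exception as e: print(l,e)
print(env.read_state()["time"])
E
```

```text
pics
[149.78407783 631.70413594 225.41044342] [[-5.78362507e-04  2.30658155e-01  9.73034676e-01]
 [-2.54530255e-03  9.73031347e-01 -2.30658879e-01]
 [-9.99996593e-01 -2.61007209e-03  2.43299413e-05]] 22.0 0.0
side dict_keys(['intrinsics', 'extrinsics']) [[457.3, 0.0, 258.3], [0.0, 457.3, 194.7], [0.0, 0.0, 1.0]] [[-0.992, 0.102, -0.072, 492.648], [-0.125, -0.755, 0.643, 866.103], [0.011, 0.647, 0.762, 1049.475], [0.0, 0.0, 0.0, 1.0]]
spindle 0.75 [264.5 191.9] 1327 [260.8 183.9] [40.5 60.6] 15.4
clip_eye 0.53 [263.4 160. ] 192 [262.5 162.5] [12.2 23.5] 24.0
clip_ring 0.66 [210.8 182.7] 230 [212.8 182.9] [22.4 13.2] 50.2
clip_ring 0.55 [257.  179.1] 825 [259.6 171.5] [21.9 53.6] 12.0
clip_ring 0.52 [265.5 158.5] 175 [262.4 161.3] [12.9 21. ] 16.7
plate_mid 0.87 [258.4 177.8] 860 [259.8 170.9] [21.8 54.8] 14.0
pick_grip 0.72 [311.3 138.7] 165 [314.8 148.9] [44.4  6.9] 80.5
pick_grip 0.44 [264.7 194.9] 1272 [260.2 183.9] [40.2 59.8] 18.4
pick_tip 0.68 [312.8 142.6] 240 [314.4 147. ] [42.3  7.4] 82.9
rest_seat 0.81 [306.3 152.1] 536 [313. 147.] [36. 20.] 90.0
dish 0.71 [314.9 214.6] 1802
[... 1239 characters left out ...]
3. 81.] 90.0
pick_grip 0.67 [366.  250.6] 410 [354. 250.] [ 9.  73.7] 78.7
pick_tip 0.9 [371.4 244.8] 294 [354.4 250.2] [ 7.6 72.2] 78.7
dish 0.6 [245. 265.] 3098 [246.7 266.2] [52.1 60.4] 81.6
slope_seat 0.63 [177.1 205.6] 2832 [177.  203.1] [71.6 43. ] 74.1
slope_seat 0.37 [117.8 230.4] 2692 [115. 231.] [71.4 38.4] 88.0
rack_slot 0.97 [117.7 229.7] 2604 [115.6 231.3] [70.8 38.9] 88.5
rack_slot 0.43 [337.  105.4] 756 [338.  106.5] [26.2 35.8] 13.0
reagent 0.9 [219.7 110.4] 1081 [223.  110.7] [42.2 31.8] 68.2
reagent 0.42 [361.4 253.4] 987 [360.3 250.3] [25.1 56.1] 78.7
vial 0.52 [162.4 130.7] 306 [161.6 130.7] [23.3 14.8] 63.4
beaker 0.81 [337.  104.2] 815 [337.9 106. ] [26.9 37.4] 14.0
1.4
```

View pics/top0.png

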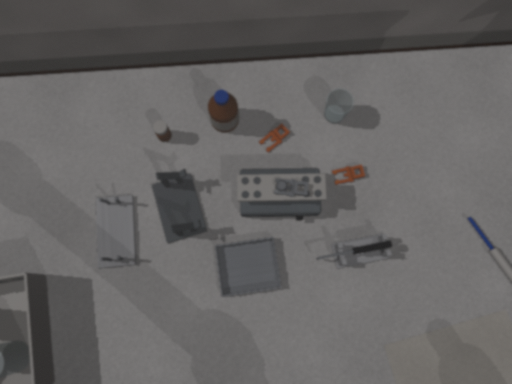

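View pics/side0.png

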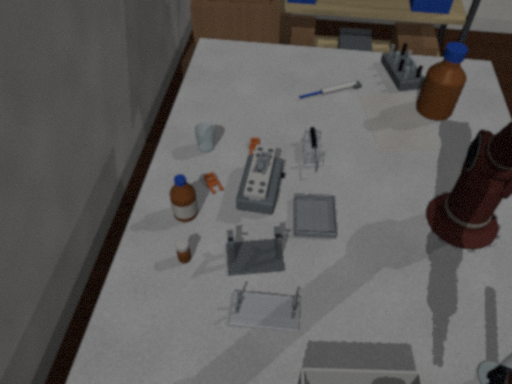

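The side and top pictures show the mixer with the plate and the steel clip at top (280,187). The look-alikes are the orange clips at top (275,137) and (349,174). The steel one on the plate, at (292,187), is the clip meant; it's the only one round the spindle. The pick is on its rest at (365,247), the dish at (247,266), the stand at (178,205) and the rack at (116,230). Next I'll confirm with an enlarged crop.

Run:
```python
from h import *
im=cv2.imread("pics/top0.png"); c=cv2.resize(im[140:280,225:405],None,fx=4.4,fy=4.2,interpolation=cv2.INTER_CUBIC)
c=np.clip(c.astype(float)*1.6,0,255).astype(np.uint8); cv2.imwrite("pics/c1.png",c)
im2=cv2.imread("pics/side0.png"); a=cv2.resize(im2[120:210,225:345],None,fx=5,fy=5,interpolation=cv2.INTER_CUBIC)
b=cv2.resize(im[160:280,90:220],None,fx=3.8,fy=3.8,interpolation=cv2.INTER_CUBIC)
print(a.shape,b.shape)
w=np.zeros((600,800,3),np.uint8); w[:375,:500]=im2[0,0]*0+cv2.resize(a,(500,375)); w[375-0:375+225,:244]=cv2.resize(b,(244,225)); 
w[:]=0; w[:330,:440]=cv2.resize(a,(440,330)); w[:332,440:800]=cv2.resize(b,(360,332)); w[335:600,:360]=cv2.resize(im2[215:335,215:315][:74],(360,265))
w=np.clip(w.astype(float)*1.6,0,255).astype(np.uint8); cv2.imwrite("pics/c2.png",w)
for n,px,z in [("slope",(177,203),50),("rack",(115.6,231),10),("dish",(246.7,266.2),11),("plate",(281,186.8),87),("clip",(290.6,187.4),90),("pick",(354,250),48)]: print(n,ray("top",px,z).round())
for n,px,z in [("slope",(255,250),50),("rack",(266,310),10),("dish",(314.5,215),11),("plate",(259.8,171),87),("clip",(262.5,162.5),95),("pick",(314.5,148),48)]: print(n,ray("side",px,z).round())
```

```text
(450, 600, 3) (456, 494, 3)
slope [575. 201.  50.]
rack [525. 356.  10.]
dish [421.  50.  11.]
plate [589. -40.  87.]
clip [585. -61.  90.]
pick [ 438. -197.   48.]
slope [572. 211.  50.]
rack [526. 355.  10.]
dish [421.  44.  11.]
plate [591. -36.  87.]
clip [586. -63.  95.]
pick [ 436. -194.   48.]
```

View pics/c1.png

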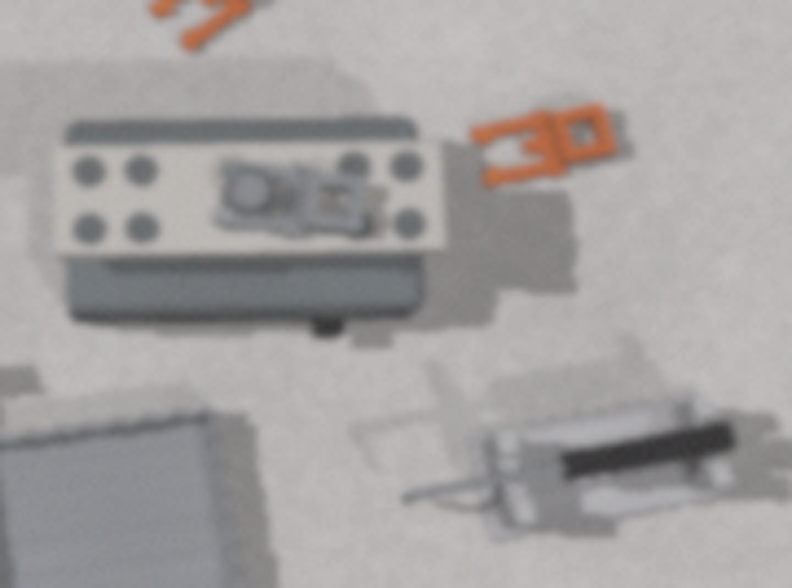

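View c2.

The crop confirms the steel clip: cap at top px (282,186), eye hole at (303,188), so the eye points to -y. The pick's black handle is on the right and its hook on the left, at about (317,258). The orange clips lie on the bench, not on the spindle, so they are not meant.

View pics/c2.png

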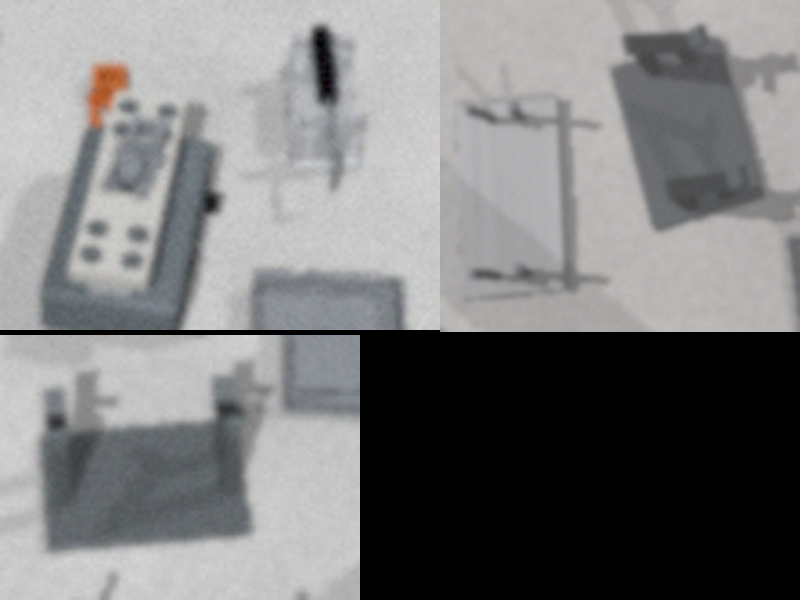

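Run:
```python
from h import *
f=lambda x,y:(225+x/4.4,140+y/4.2)
cap=ray("top",f(250,193),108); eye=ray("top",f(342,202),101)
h1=ray("top",f(735,437),56); h2=ray("top",f(565,465),56); tip=ray("top",f(405,495),48)
print("cap",cap.round(1),"eye",eye.round(1),np.linalg.norm((eye-cap)[:2]),np.degrees(np.arctan2(*(eye-cap)[1::-1])))
print("pick",h1.round(1),h2.round(1),((h1+h2)/2).round(1),tip.round(1),np.linalg.norm(h1-h2))
e=[f(60,250),f(447,245),f(447,145),f(60,145)]
print("plate",[ray("top",p,87).round(1).tolist() for p in e])
for P in [(438,-197,48)]: print(rel(P).round(1))
# predicted side check
print(proj("side",[cap,eye,(h1+h2)/2,tip]).round(1))
```

```text
cap [586.1 -40.4 108. ] eye [579.5 -87.1 101. ] 47.15757681490954 -98.05131571429594
pick [ 445.2 -283.4   56. ] [ 436.3 -194.1   56. ] [ 440.7 -238.7   56. ] [ 426.5 -111.4   48. ] 89.76089123905227
plate [[566.3, 57.4, 87.0], [555.2, -140.3, 87.0], [610.1, -145.9, 87.0], [624.0, 53.7, 87.0]]
[ 178.6 -740.6  471.6]
[[261.8 165. ]
 [265.9 155.5]
 [314.  136.5]
 [316.5 167.2]]
```

The rest, pick, stand and rack are visible, but I can't tell which way the rails slope. I'll move to above the stand for a wrist view on the way to the pick.

Emit:
play_rows:
  steps:
    - [-80,-316,500,0,1]
    - [-80,-316,500,0,1]
    - [-80,-316,500,0,1]
    - [-80,-316,500,0,1]
    - [-80,-316,500,0,1]
    - [-80,-316,500,0,1]
    - [-80,-316,500,0,1]
    - [-80,-316,500,0,1]
    - [-80,-316,500,0,1]
    - [-80,-316,500,0,1]
    - [-80,-316,500,0,1]
    - [-80,-316,500,0,1]
    - [-80,-316,500,0,1]
    - [-80,-316,500,0,1]
    - [-80,-316,500,0,1]
  force: 60

```text
time: 2.9
tcp_pos: [562.5, 211.3, 306.4]
tcp_rot: [[-0.001, 0.228, 0.974], [0.001, 0.974, -0.228], [-1.0, 0.001, -0.002]]
contact_force: [0.8, 0.2, 0.8]
gripper_width: 84.8
```

Run:
```python
from h import *
s=env.read_state();print(np.round(s["tcp_pos"],1),np.round(s["tcp_rot"],3).tolist(),s["time"],np.round(s["q"],2))
im=env.capture("wrist"); cv2.imwrite("pics/w1.png",np.clip(im[:,:,::-1]*1.5,0,255).astype(np.uint8)); K,E,_=cal("wrist");print(K.tolist(),E.round(3).tolist())
```

```text
[562.5 211.3 306.4] [[-0.001, 0.228, 0.974], [0.001, 0.974, -0.228], [-1.0, 0.001, -0.002]] 2.9 [-0.44  0.47  0.07  1.45 -0.04  1.22  0.98]
[[318.0725455918524, 0.0, 257.32298596175804], [0.0, 318.0725455918524, 196.01746786014206], [0.0, 0.0, 1.0]] [[0.227, -0.931, -0.285, 488.593], [0.974, 0.218, 0.065, 228.588], [0.001, -0.292, 0.956, 453.685], [0.0, 0.0, 0.0, 1.0]]
```

View pics/w1.png

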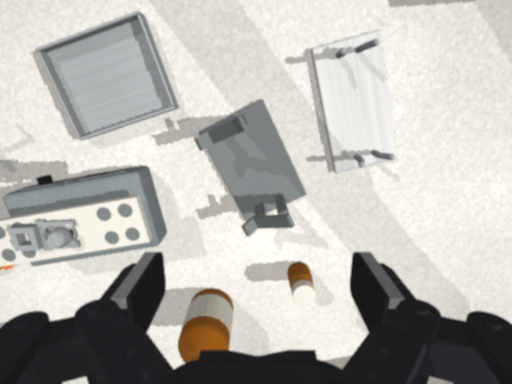

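This wrist view shows the stand at (250,165) with its two rails, the rack at (355,105), the dish at (105,75) and the mixer at (85,220). I'll enlarge the stand.

Run:
```python
from h import *
im=cv2.imread("pics/w1.png"); cv2.imwrite("pics/w1c.png",cv2.resize(im[95:240,185:315],None,fx=4.1,fy=4.1,interpolation=cv2.INTER_CUBIC))
```

```text
(no output)
```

View pics/w1c.png

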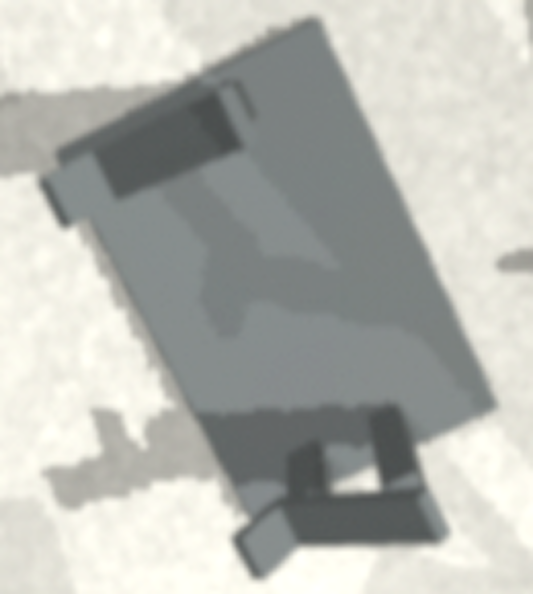

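The rails rise to the image right (+y world), with lit lips at their left, low ends. So the stand frame is close to the world frame plus a small yaw.

Run:
```python
from h import *
f=lambda x,y:(185+x/4.1,95+y/4.1)
a=ray("wrist",f(106,176),64.5); b=ray("wrist",f(294,518),64.5)
d=b-a; print("groove",a.round(1),b.round(1),np.linalg.norm(d)); x=d/np.linalg.norm(d); y=np.array([-x[1],x[0],0])
seat=(a+b)/2+17*y; seat[2]=90; print("seat",seat.round(1),"yaw",np.degrees(np.arctan2(x[1],x[0])))
c=[ray("wrist",f(*p),6) for p in [(320,18),(495,405),(60,155)]]
print("base",np.round(c,1).tolist(),np.degrees(np.arctan2(*(c[1]-c[0])[1::-1])), np.linalg.norm(c[1]-c[0]),np.linalg.norm(c[2]-c[0]))
r=[ray("wrist",p,10) for p in [(312,50),(378,32),(395,158),(333,170)]]
print("rack",np.round(r,1).tolist(),np.mean(r,0).round(1), [np.linalg.norm(r[i]-r[i-1]).round() for i in range(4)],[np.degrees(np.arctan2(*(q)[1::-1])).round(1) for q in (r[3]-r[0],r[2]-r[1])])
dd=[ray("wrist",p,22) for p in [(37,50),(138,13),(178,106),(80,137)]]; print("dish",np.round(dd,1).tolist(),np.mean(dd,0).round(1))
print("cap",ray("wrist",(63,234),108).round(1),"eye",ray("wrist",(23,237),101).round(1))
print(proj("top",[seat,a,b]).round(1).tolist(),proj("side",[seat,a,b]).round(1).tolist())
print(rel((440.7,-238.7,150)).round(1))
```

```text
groove [520.  163.9  64.5] [638.1 193.4  64.5] 121.7217677788423
seat [575.  195.1  90. ] yaw 13.99672499789566
base [[491.2, 236.5, 6.0], [634.7, 268.1, 6.0], [514.4, 140.9, 6.0]] 12.415030798305699 147.02665716690782 98.30869255448034
rack [[446.4, 310.8, 10.0], [444.8, 395.5, 10.0], [610.3, 399.8, 10.0], [607.5, 312.0, 10.0]] [527.3 354.5  10. ] [np.float64(161.0), np.float64(85.0), np.float64(166.0), np.float64(88.0)] [np.float64(0.4), np.float64(1.5)]
dish [[369.9, -24.6, 22.0], [359.6, 111.4, 22.0], [473.9, 126.2, 22.0], [482.4, -13.8, 22.0]] [421.4  49.8  22. ]
cap [585.  -28.6 108. ] eye [579.7 -82.3 101. ]
[[177.0, 199.7], [193.4, 224.5], [178.5, 175.0]] [[254.9, 236.1], [277.1, 234.3], [230.9, 238.5]]
[ 156.1 -466.4  -15.8]
```

Emit:
play_rows:
  steps:
    - [0,-466,-16,1.237,1]
    - [0,-466,-16,1.237,1]
    - [0,-466,-16,1.237,1]
    - [0,-466,-16,1.237,1]
    - [0,-466,-16,1.237,1]
    - [0,-466,-16,1.237,1]
    - [0,-466,-16,1.237,1]
    - [80,-466,-16,1.237,1]
    - [80,-466,-16,1.237,1]
    - [80,-466,-16,1.237,1]
    - [80,-466,-16,1.237,1]
    - [80,-466,-16,1.237,1]
    - [80,-466,-16,1.237,1]

```text
time: 4.25
tcp_pos: [441.9, -238.0, 227.1]
tcp_rot: [[0.001, 0.994, 0.105], [0.001, 0.105, -0.994], [-1.0, 0.002, -0.001]]
contact_force: [0.3, 0.7, -0.0]
gripper_width: 85.2
```

Run:
```python
from h import *
s=env.read_state();print(np.round(s["tcp_pos"],1),np.round(s["tcp_rot"],3).tolist(),s["time"],np.round(s["q"],2))
im=env.capture("wrist"); cv2.imwrite("pics/w2.png",np.clip(im[:,:,::-1]*1.5,0,255).astype(np.uint8))
for l in("pick_grip","spindle","clip_eye"):
  for d in env.cut_out(l,"wrist")[:3]:
    m=d["pixels"].astype(np.uint8); r=cv2.minAreaRect(cv2.findNonZero(m)); print(l,round(d["confidence"],2),np.round(d["position"],1),m.sum(),np.round(r[0],1),np.round(r[1],1),round(r[2],1))
```

```text
[ 441.9 -238.   227.1] [[0.001, 0.994, 0.105], [0.001, 0.105, -0.994], [-1.0, 0.002, -0.001]] 4.25 [ 0.13  0.41  0.45  1.85 -0.22  0.93  0.79]
pick_grip 0.56 [256.7 155.2] 1937 [259. 130.] [ 16. 174.] 0.0
pick_grip 0.36 [457.1  17.6] 1697 [457.3  15.5] [46.9 49.9] 20.6
spindle 0.6 [380.   41.2] 4404 [378.4  38.2] [58.7 92.9] 14.0
spindle 0.25 [461.1  17.7] 1722 [456.8  15.6] [46.6 51.4] 21.8
spindle 0.16 [258.6 153.2] 1865 [258.5 130. ] [174.  15.] 90.0
clip_eye 0.92 [456.9  20.3] 1631 [457.1  15.3] [45.7 50.7] 21.8
clip_eye 0.64 [419.1 165.5] 1730 [416.7 162.3] [35.3 66.7] 3.6
```

View pics/w2.png

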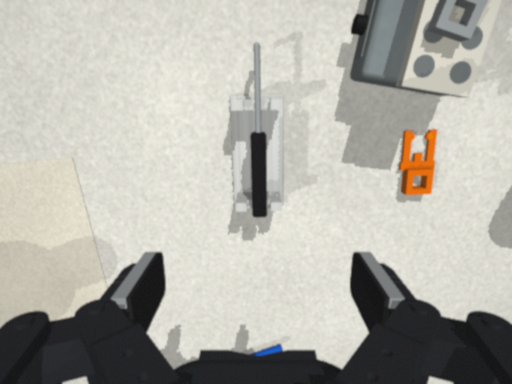

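The wrist view shows the pick upright in its rest: handle (258,133) to (260,216), hook end (256,44). The eye's hole is at (461,15) and one orange clip at (418,165).

Run:
```python
from h import *
h1=ray("wrist",(260,216),56);h2=ray("wrist",(258.3,134),56);t=ray("wrist",(256.3,44.5),48+3)
m=(h1+h2)/2; print(h1.round(1),h2.round(1),m.round(1),t.round(1),np.linalg.norm(h1-h2),np.linalg.norm(t-m))
d=t-h1; print("pick yaw",np.degrees(np.arctan2(d[1],d[0])), "handle yaw", np.degrees(np.arctan2(*(h2-h1)[1::-1])))
print("eye",ray("wrist",(461.5,15),101).round(1))
print(rel((*m[:2],48)).round(1))
```

```text
[ 448.4 -283.4   56. ] [ 437.6 -197.6   56. ] [ 443.  -240.5   56. ] [ 427.2 -116.8   51. ] 86.44376553496511 124.78598575039695
pick yaw 97.26741727432844 handle yaw 97.22539658973234
eye [582.3 -87.3 101. ]
[179.3   1.    1.8]
```

Emit:
play_rows:
  steps:
    - [60,1,1,-0.015,1]
    - [120,1,1,-0.015,0.6]
    - [150,1,1,-0.015,0.5]
    - [174,1,1,-0.015,0.5]
    - [174,1,1,-0.015,0.5]
    - [174,1,1,-0.015,0]
    - [174,1,1,-0.015,0]
    - [174,1,1,-0.015,0]
    - [174,1,1,-0.015,0]
    - [174,1,1,-0.015,0]
    - [174,1,1,-0.015,0]
    - [174,1,1,-0.015,0]
  force: 110

```text
time: 5.65
tcp_pos: [441.7, -241.0, 52.8]
tcp_rot: [[0.0, 0.993, 0.116], [-0.0, 0.116, -0.993], [-1.0, 0.0, 0.0]]
contact_force: [0.8, -0.5, 0.1]
gripper_width: -0.2
```

Run:
```python
from h import *
s=env.read_state(); print(s["gripper_width"],s["time"])
w=np.clip(env.capture("wrist")[:,:,::-1]*1.5,0,255).astype(np.uint8)
t=np.clip(env.capture("top")[:,:,::-1]*1.6,0,255).astype(np.uint8)[190:310,290:450]
cv2.imwrite("pics/w3.png",np.hstack([cv2.resize(w,(430,322)),cv2.resize(t,(370,322))]))
```

```text
-0.18199561572156633 5.65
```

View pics/w3.png

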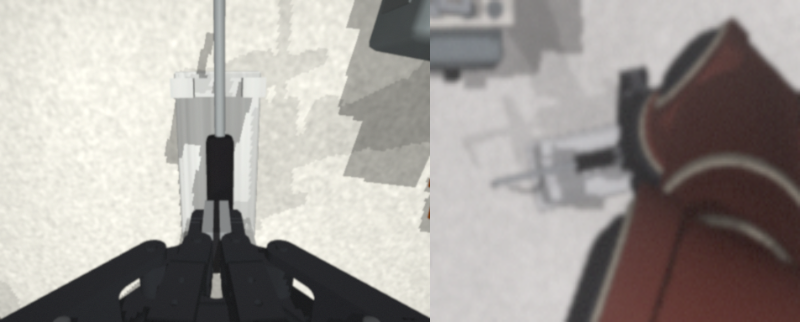

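Run:
```python
from h import *
s=env.read_state(); R=np.array(s["tcp_rot"]);p=np.array(s["tcp_pos"])
for dx in(0,3,22): print(dx,(proj("wrist",p+R@[dx,0,0])*430/512).round(1))
for dy in(-8,8):
  for dz in(-11,11): print(dy,dz,(proj("wrist",p+R@[5,dy,dz])*430/512).round(1))
print(s["gripper_width"],np.round(s["tau"],2),s["contact_force"],s["torque"])
h=[(448.4,-283.4,56),(437.6,-197.6,56)];print((proj("wrist",h)*430/512).round(1))
```

```text
0 [[217.5 211.5]]
3 [[217.5 209.3]]
22 [[217.4 196.8]]
-8 -11 [[204.5 191.6]]
-8 11 [[204.9 223.5]]
8 -11 [[230.5 191.6]]
8 11 [[230.  223.5]]
0.18546932048764656 [-1.000e-02 -3.959e+01  3.600e+00 -8.570e+00  1.000e-02  0.000e+00
 -0.000e+00] [ 0.25164823 -0.3867704   0.04681798] [-0.02950188 -0.00088619  0.04490155]
[[220.3 274.2]
 [219.6 142.6]]
```

Emit:
play_rows:
  steps:
    - [0,0,0,0,0]
    - [0,0,0,0,0]
  force: 110

```text
time: 5.95
tcp_pos: [441.5, -241.0, 52.6]
tcp_rot: [[-0.0, 0.993, 0.116], [0.0, 0.116, -0.993], [-1.0, -0.0, -0.0]]
contact_force: [-0.8, -0.8, -0.6]
gripper_width: -0.2
```

Run:
```python
from h import *
w=np.clip(env.capture("wrist")[:,:,::-1]*1.9,0,255).astype(np.uint8)
a=cv2.resize(w[140:300,190:330],None,fx=3.4,fy=3.4,interpolation=cv2.INTER_CUBIC)
s=np.clip(env.capture("side")[:,:,::-1]*1.6,0,255).astype(np.uint8)[100:200,270:350]
b=cv2.resize(s,(int(80*3.9),int(100*3.9)));o=np.zeros((544,a.shape[1]+b.shape[1],3),np.uint8);o[:a.shape[0],:a.shape[1]]=a;o[:b.shape[0],a.shape[1]:]=b
cv2.imwrite("pics/w4.png",o);print(o.shape)
```

```text
(544, 788, 3)
```

View pics/w4.png

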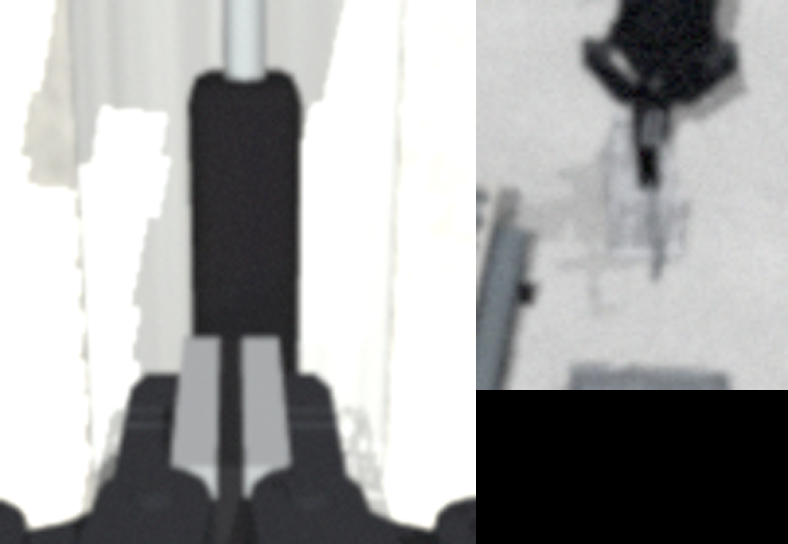

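The fingers seem to have shut above the handle: the visible fingertips lie about 20 mm farther back than expected. I'll open, lower carefully and close again while watching the force.

Emit:
play_rows:
  steps:
    - [0,0,0,0,0.5]
    - [0,0,0,0,0.5]
    - [0,0,0,0,0.5]
    - [4,1,0,0,0.5]
    - [8,1,0,0,0.5]
    - [12,1,0,0,0.5]

```text
time: 6.65
tcp_pos: [442.5, -240.8, 40.2]
tcp_rot: [[-0.0, 0.993, 0.116], [0.0, 0.116, -0.993], [-1.0, -0.0, -0.0]]
contact_force: [0.2, 0.3, -0.5]
gripper_width: 42.5
```

Emit:
play_rows:
  steps:
    - [0,0,0,0,0]
    - [0,0,0,0,0]
    - [0,0,0,0,0]
    - [0,0,0,0,0]
    - [0,0,0,0,0]
  force: 110

```text
time: 7.15
tcp_pos: [442.5, -241.0, 40.8]
tcp_rot: [[0.0, 0.993, 0.116], [-0.0, 0.116, -0.993], [-1.0, 0.0, 0.0]]
contact_force: [-0.3, -0.2, 2.3]
gripper_width: 12.8
```

Emit:
play_rows:
  steps:
    - [0,0,0,0,0.5]
    - [0,0,0,0,0.5]
    - [0,0,0,0,0.5]
    - [4,0,0,0,0.5]
    - [8,0,0,0,0.5]
    - [8,0,0,0,0.5]

```text
time: 7.75
tcp_pos: [442.2, -240.6, 31.9]
tcp_rot: [[-0.001, 0.993, 0.116], [0.001, 0.116, -0.993], [-1.0, -0.001, -0.001]]
contact_force: [-0.2, -0.7, -0.6]
gripper_width: 42.7
```

Emit:
play_rows:
  steps:
    - [0,0,0,0,0]
    - [0,0,0,0,0]
    - [0,0,0,0,0]
    - [0,0,0,0,0]
    - [0,0,0,0,0]
    - [0,0,0,0,0]
  force: 110

```text
time: 8.35
tcp_pos: [442.6, -241.0, 32.9]
tcp_rot: [[0.0, 0.993, 0.116], [-0.0, 0.116, -0.993], [-1.0, 0.0, 0.0]]
contact_force: [-1.7, 1.7, 4.9]
gripper_width: 13.1
```

```bash
cat > pk.py <<'E'
from h import *
w=env.capture("wrist"); cv2.imwrite("pics/last.png",np.clip(w[:,:,::-1]*1.5,0,255).astype(np.uint8))
for l in("pick_tip","pick_grip"):
  for d in env.cut_out(l,"wrist")[:2]:
    m=d["pixels"].astype(np.uint8); x,y,ww,hh=cv2.boundingRect(m); print(l,round(d["confidence"],2),(x,y,ww,hh))
g=w.astype(int).sum(2); 
b=(g<150).astype(np.uint8); 
for r in (150,165,180,195,210): 
  c=np.where(b[r,200:320])[0]; print(r,(c.min()+200,c.max()+200) if len(c) else None)
col=np.where(b[:,257])[0]; print("handle top row",col[:3])
E
python3 pk.py
```

```text
pick_tip 0.71 (238, 0, 40, 356)
pick_grip 0.93 (239, 0, 38, 356)
150 None
165 None
180 (np.int64(240), np.int64(275))
195 (np.int64(240), np.int64(275))
210 (np.int64(240), np.int64(275))
handle top row [174 175 176]
```

Emit:
play_rows:
  steps:
    - [-10,0,0,0,0]
    - [-20,0,0,0,0]
    - [-30,0,0,0,0]
    - [-40,0,0,0,0]
    - [-40,0,0,0,0]

```text
time: 9.0
tcp_pos: [443.6, -241.5, 74.3]
tcp_rot: [[0.003, 0.993, 0.116], [-0.002, 0.116, -0.993], [-1.0, 0.003, 0.002]]
contact_force: [0.2, -1.2, -1.5]
gripper_width: 13.5
```

```bash
python3 pk.py
```

```text
pick_tip 0.82 (239, 0, 39, 355)
pick_grip 0.85 (238, 0, 40, 355)
150 None
165 None
180 (np.int64(240), np.int64(275))
195 (np.int64(240), np.int64(275))
210 (np.int64(240), np.int64(275))
handle top row [174 175 176]
```

```bash
cat > tri.py <<'E'
from h import *
def line(n,px):
    K,E,c=cal(n); d=np.linalg.inv(K)@[px[0],px[1],1]; d=E[:3,:3]@[d[0],-d[1],-d[2]]; return E[:3,3],d/np.linalg.norm(d)
def tri(p,q):
    A=np.zeros((3,3));b=np.zeros(3);L=[line("top",p),line("side",q)]
    for o,d in L: M=np.eye(3)-np.outer(d,d);A+=M;b+=M@o
    X=np.linalg.solve(A,b); return X,[np.linalg.norm((np.eye(3)-np.outer(d,d))@(X-o)) for o,d in L]
E
python3 - <<'E'
from tri import *
for n in("top","side"):
  im=env.capture(n); cv2.imwrite(f"pics/{n}1.png",im[:,:,::-1])
  for d in env.cut_out("pick_tip",n)[:1]:
    m=d["pixels"]; r,c=np.where(m); i=c.argmin() if n=="top" else r.argmax(); k=(c<=c.min()+1) if n=="top" else (r>=r.max()-1)
    print(n,round(d["confidence"],2),c.min(),c.max(),r.min(),r.max(),"end",c[k].mean(),r[k].mean())
  g=im.astype(int).sum(2); 
  # black handle
  w=g[100:280,290:420] if n=="top" else g[100:200,290:340]
print(tri((316.8,257.9),(316.4,170.5)))
E
python3 - <<'E'
import cv2,numpy as np
a=cv2.imread("pics/top1.png")[215:275,290:370];b=cv2.imread("pics/side1.png")[95:175,285:345]
f=lambda i:np.clip(cv2.resize(i,(400,int(400*i.shape[0]/i.shape[1])),interpolation=cv2.INTER_CUBIC)*1.6,0,255).astype(np.uint8)
A,B=f(a),f(b);o=np.zeros((max(len(A),len(B)),800,3),np.uint8);o[:len(A),:400]=A;o[:len(B),400:]=B;cv2.imwrite("pics/c5.png",o)
E
```

```text
top 0.53 320 374 244 257 end 320.6 256.2
side 0.44 313 318 118 153 end 317.3333333333333 152.33333333333334
(array([ 426.16827531, -112.88173642,   32.34143225]), [np.float64(1.1797643454036868), np.float64(1.1797643454037323)])
```

View pics/c5.png

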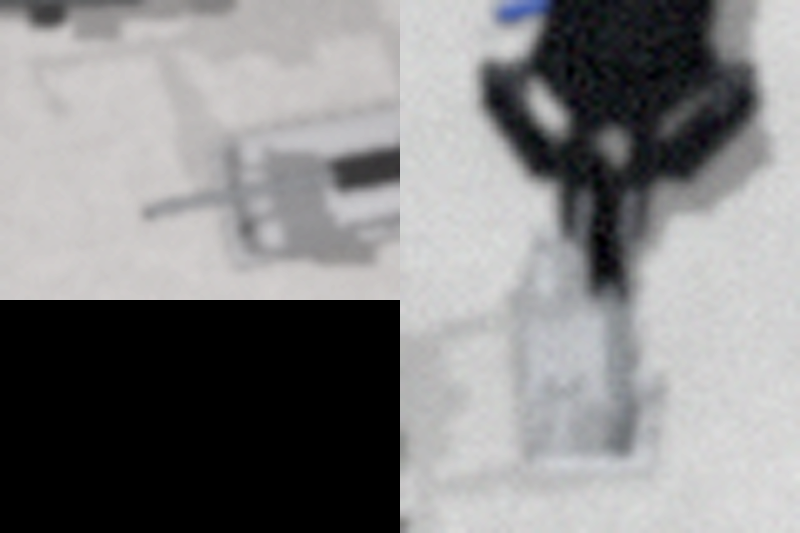

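The top crop shows the hook end at px (319.6,257.4) and the handle front at (357,249). The side crop shows the hook bottom at (318.3,162.5) and the handle front at (316,139). The pick is held and clear of the rest.

Run:
```python
from tri import *
print("rest front",tri((353.4,250.7),(313.6,147.3)))
print("now front",tri((357,249),(316.1,139.2)))
print("now hook",tri((319.6,257.4),(318.3,162.5)))
s=env.read_state();p=np.array(s["tcp_pos"]);R=np.array(s["tcp_rot"])
for tx in(-15,0,3):
  c=p+R@[tx,0,-45]; h=p+R@[tx,0,-125]; hb=p+R@[tx+28,0,-125]
  print(tx,"pred front top/side",proj("top",c).round(1),proj("side",c).round(1),"hook",proj("top",h).round(1),proj("side",hb).round(1),p.round(1))
```

```text
rest front (array([ 438.01815246, -195.75057791,   49.14927133]), [np.float64(1.247149165054683), np.float64(1.2471491650547732)])
now front (array([ 436.35573194, -195.85545551,   84.66193083]), [np.float64(1.2198893137621103), np.float64(1.2198893137621178)])
now hook (array([ 424.53436391, -114.38359653,   66.13064683]), [np.float64(1.5497163455556102), np.float64(1.5497163455555927)])
-15 pred front top/side [[357.3 249.1]] [[315.6 138.4]] hook [[321.8 255.9]] [[316.5 163.3]] [ 442.3 -240.8   72.2]
0 pred front top/side [[355.8 249.7]] [[315.1 142. ]] hook [[320.8 256.3]] [[316.  166.8]] [ 442.3 -240.8   72.2]
3 pred front top/side [[355.5 249.8]] [[314.9 142.7]] hook [[320.6 256.4]] [[315.8 167.5]] [ 442.3 -240.8   72.2]
```

Emit:
play_rows:
  steps:
    - [-50,0,0,0,0]
    - [-108,0,0,0.05,0]
    - [-108,40,-20,0.15,0]
    - [-108,80,-40,0.256,0]
    - [-108,109,-61,0.256,0]
    - [-108,109,-61,0.256,0]
    - [-108,109,-61,0.256,0]
    - [-108,109,-61,0.256,0]

```text
time: 10.15
tcp_pos: [542.4, -169.0, 180.3]
tcp_rot: [[-0.002, 0.99, -0.142], [-0.001, -0.142, -0.99], [-1.0, -0.002, 0.001]]
contact_force: [0.3, -0.0, -0.7]
gripper_width: 13.4
```

Run:
```python
from h import *
s=env.read_state();print(np.round(s["tcp_pos"],1),np.round(s["tcp_rot"],3).tolist(),s["gripper_width"],s["time"])
im=env.capture("wrist"); cv2.imwrite("pics/w5.png",np.clip(im[:,:,::-1]*1.5,0,255).astype(np.uint8))
cv2.imwrite("pics/w5c.png",cv2.resize(np.clip(im[0:200,190:390,::-1]*1.4,0,255).astype(np.uint8),None,fx=3,fy=3,interpolation=cv2.INTER_CUBIC))
for l in("clip_eye","spindle","plate_mid"):
  for d in env.cut_out(l,"wrist")[:3]:
    m=d["pixels"].astype(np.uint8); r=cv2.minAreaRect(cv2.findNonZero(m)); print(l,round(d["confidence"],2),np.round(d["position"],1),m.sum(),np.round(r[0],1),np.round(r[1],1),round(r[2],1))
```

```text
[ 542.4 -169.   180.3] [[-0.002, 0.99, -0.142], [-0.001, -0.142, -0.99], [-1.0, -0.002, 0.001]] 13.431728977722042 10.15
clip_eye 0.88 [346.2 207.9] 1846 [344.4 204.4] [70.9 38.6] 74.5
clip_eye 0.87 [298.5  48.3] 3564 [300.3  49. ] [59.1 99.6] 1.5
clip_eye 0.57 [457.6  16.7] 2413 [455.1  14.1] [70.3 54. ] 53.7
spindle 0.67 [246.3  57.4] 6559 [292.5  73. ] [146. 145.] 90.0
plate_mid 0.78 [310.2 106. ] 8477 [306.9  79.2] [159.1  83.5] 89.5
```

View pics/w5c.png

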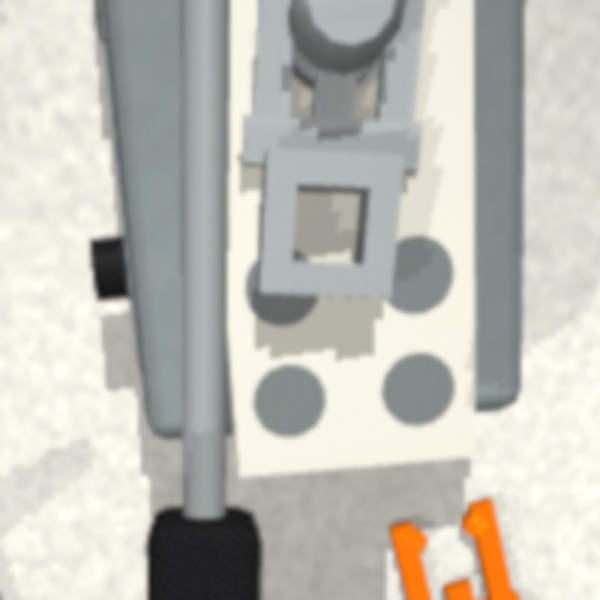

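The crop shows the eye's hole centred at wrist px (300.3,75), the cap at about (306,-2), and the plate's near end edge from (270,158) to (347,153). The shank lies to the left and the clip is seated.

Run:
```python
from h import *
f=lambda x,y:(190+x/3,y/3)
R=lambda p,z:ray("wrist",f(*p),z)
ang=lambda d:np.degrees(np.arctan2(d[1],d[0])).round(1)
q=[R(p,101) for p in[(268,150),(408,152),(393,298),(260,295)]]; eye=np.mean(q,0); hole=np.mean([R(p,101) for p in[(297,187),(368,187),(362,264),(293,263)]],0)
print("eye",eye.round(1),hole.round(1),[np.linalg.norm(q[i]-q[i-1]).round(1) for i in range(4)],"dir",ang(q[3]-q[0]),ang(q[2]-q[1]))
cap=R((347,-9),108);print("cap",cap.round(1),"dir",ang(eye-cap),np.linalg.norm((eye-cap)[:2]))
e=[R((240,475),87),R((470,460),87)];m=np.mean(e,0);print("plate end",np.round(e,1).tolist(),np.linalg.norm(e[0]-e[1]),"edge",ang(e[1]-e[0]),m.round(1))
l=[R((228,200),87),R((475,200),87)];print(np.round(l,1).tolist(),ang(e[0]-l[0]),ang(e[1]-l[1]))
print("handle front",R((205,512),175).round(1)); print("shank",rel(R((205,300),195)).round(1),rel(R((206,30),195)).round(1))
```

```text
eye [583.5 -84.1 101. ] [583.  -84.1 101. ] [np.float64(30.2), np.float64(30.5), np.float64(30.5), np.float64(30.3)] dir -100.4 -100.9
cap [590.  -40.7 108. ] dir -98.6 43.92011661175824
plate end [[556.0, -139.5, 87.0], [614.3, -143.9, 87.0]] 58.41735601575377 edge -4.4 [ 585.2 -141.7   87. ]
[[561.7, -74.5, 87.0], [619.1, -82.7, 87.0]] -95.0 -94.5
handle front [ 548.4 -128.4  175. ]
shank [-14.3  -0.4 -74.2] [ -14.3   -0.4 -106.2]
```

Emit:
play_rows:
  steps:
    - [0,26,36,0.02,0]
    - [0,26,36,0.02,0]
    - [30,26,36,0.02,0]
    - [50,26,36,0.02,0]
    - [50,26,36,0.02,0]
    - [56,26,36,0.02,0]
    - [62,26,36,0.02,0]
    - [68,26,36,0.02,0]
    - [74,26,36,0.02,0]
    - [74,26,36,0.02,0]

```text
time: 11.35
tcp_pos: [564.0, -206.6, 105.9]
tcp_rot: [[-0.001, 0.987, -0.159], [0.001, -0.159, -0.987], [-1.0, -0.002, -0.0]]
contact_force: [-0.7, 0.6, -1.3]
gripper_width: 13.6
```

Run:
```python
from h import *
s=env.read_state();print(np.round(s["tcp_pos"],1),np.round(s["contact_force"],1),np.round(s["torque"],2),s["gripper_width"])
im=env.capture("wrist"); g=np.clip(im[:60,190:330,::-1]*1.5,0,255).astype(np.uint8); cv2.imwrite("pics/w6.png",cv2.resize(g,None,fx=5,fy=5,interpolation=cv2.INTER_CUBIC))
P=np.array([583.2,-84.1,101.]);print(proj("wrist",P).round(1),rel(P).round(1))
for d in env.cut_out("clip_eye","wrist")[:3]: x=cv2.boundingRect(d["pixels"].astype(np.uint8)); print(d["confidence"],x)
```

```text
[ 564.  -206.6  105.9] [-0.7  0.6 -1.3] [ 0.03 -0.    0.05] 13.609042353215433
[[257.3 -26.5]] [   5.3   -0.9 -124.1]
0.89 (220, 0, 71, 24)
0.67 (307, 142, 63, 99)
```

Emit:
play_rows:
  steps:
    - [2,0,0,0,0]
    - [2,0,2,0,0]
    - [2,0,4,0,0]
    - [2,0,6,0,0]
    - [2,0,8,0,0]
    - [2,0,10,0,0]
  force: 120

```text
time: 12.05
tcp_pos: [563.0, -215.4, 104.4]
tcp_rot: [[-0.0, 0.987, -0.159], [0.003, -0.159, -0.987], [-1.0, -0.001, -0.003]]
contact_force: [1.2, 3.1, -0.6]
gripper_width: 13.0
```

Engaged: 3 N against the pull.

Emit:
play_rows:
  steps:
    - [0,0,3,0,0]
    - [0,0,6,0,0]
    - [0,0,9,0,0]
    - [0,0,12,0,0]
    - [0,0,15,0,0]
    - [0,0,18,0,0]
    - [0,0,21,0,0]
    - [0,0,24,0,0]
    - [0,0,27,0,0]
    - [0,0,30,0,0]
    - [0,0,30,0,0]

```text
time: 13.15
tcp_pos: [557.7, -247.8, 104.8]
tcp_rot: [[-0.0, 0.987, -0.161], [-0.001, -0.161, -0.987], [-1.0, 0.0, 0.001]]
contact_force: [-0.5, -0.3, -0.6]
gripper_width: 12.8
```

```bash
cat > look.py <<'E'
from h import *
import sys
s=env.read_state();print(np.round(s["tcp_pos"],1),np.round(s["tcp_rot"],3).tolist(),np.round(s["contact_force"],1),round(s["gripper_width"],1),s["time"])
def cut(n,l,k=3):
  for d in env.cut_out(l,n)[:k]:
    m=d["pixels"].astype(np.uint8); r=cv2.minAreaRect(cv2.findNonZero(m)); print(n,l,round(d["confidence"],2),np.round(d["position"],1),m.sum(),np.round(r[0],1),np.round(r[1],1),round(r[2],1))
def save(n,f,box=None,s=1,g=1.5):
  im=np.clip(env.capture(n)[:,:,::-1]*g,0,255).astype(np.uint8)
  if box: x0,y0,x1,y1=box; im=im[y0:y1,x0:x1]
  cv2.imwrite(f"pics/{f}.png",cv2.resize(im,None,fx=s,fy=s,interpolation=cv2.INTER_CUBIC))
E
python3 - <<'E'
from look import *
save("wrist","w7"); cut("wrist","clip_eye")
print(proj("wrist",[(590,-41,108),(583,-84,101),(577,-125,101)]).round(1))
E
```

```text
[ 557.7 -247.8  104.8] [[-0.0, 0.987, -0.161], [-0.001, -0.161, -0.987], [-1.0, 0.0, 0.001]] [-0.5 -0.3 -0.6] 12.8 13.15
wrist clip_eye 0.79 [348.5 145.2] 3417 [342.  139.4] [101.5  51.7] 75.7
wrist clip_eye 0.66 [243.6   0. ] 236 [245.5   4.5] [ 9. 65.] 90.0
[[ 255.7 -354.7]
 [ 255.9 -156.5]
 [ 257.5  -26.4]]
```

Emit:
play_rows:
  steps:
    - [0,0,-4,0,0]
    - [-10,0,-4,0,0]
    - [-20,0,-4,0,0]
    - [-40,0,-4,0,0]
    - [-75,0,-4,0,0]
    - [-75,-20,20,0,0]
    - [-75,-20,20,0,0]
    - [-75,-20,20,0,0]

```text
time: 14.05
tcp_pos: [534.7, -263.9, 180.8]
tcp_rot: [[0.001, 0.987, -0.162], [-0.001, -0.162, -0.987], [-1.0, 0.001, 0.0]]
contact_force: [-0.0, 0.3, -1.4]
gripper_width: 13.5
```

Run:
```python
from look import *
save("wrist","w8",(150,0,400,200),3); cut("wrist","clip_eye")
cut("wrist","plate_mid")
print(proj("wrist",[(590,-41,108),(583,-84,101),(577,-125,101)]).round(1))
G=np.array([442.6,-241.0,180]);print("to rest",rel(G).round(1))
R=np.array(env.read_state()["tcp_rot"]);print("roll",-(np.arctan2(.116,.993)-np.arctan2(R[1,1],R[0,1])))
```

```text
[ 534.7 -263.9  180.8] [[0.001, 0.987, -0.162], [-0.001, -0.162, -0.987], [-1.0, 0.001, 0.0]] [-0.   0.3 -1.4] 13.5 14.05
wrist clip_eye 0.63 [348.  114.3] 2345 [343.7 110.1] [80.4 42.7] 75.6
wrist clip_eye 0.48 [286.1   0. ] 172 [285.   3.] [ 6. 36.] 90.0
wrist plate_mid 0.98 [304.5  10.7] 1352 [306.5   9.5] [19.3 81.4] 85.2
[[ 295.  -208.4]
 [ 290.8  -97.2]
 [ 289.6  -14.9]]
to rest [ -0.5 -95.4  -5.9]
roll -0.2747256340420118
```

Emit:
play_rows:
  steps:
    - [0,-50,-4,-0.15,0]
    - [0,-95,-6,-0.275,0]
    - [0,-95,-6,-0.275,0]
    - [0,-95,-6,-0.275,0]
    - [50,-95,-6,-0.275,0]
    - [90,-95,-6,-0.275,0]
    - [110,-95,-6,-0.275,0]
    - [120,-95,-6,-0.275,0]
    - [120,-95,-6,-0.275,0]

```text
time: 15.1
tcp_pos: [443.4, -241.9, 58.5]
tcp_rot: [[-0.001, 0.993, 0.116], [0.0, 0.116, -0.993], [-1.0, -0.001, -0.0]]
contact_force: [0.3, 0.3, -0.2]
gripper_width: 13.1
```

Run:
```python
from look import *
G=np.array([442.5,-240.9,33.5]);print("to rest",rel(G).round(1))
```

```text
[ 443.4 -241.9   58.5] [[-0.001, 0.993, 0.116], [0.0, 0.116, -0.993], [-1.0, -0.001, -0.0]] [ 0.3  0.3 -0.2] 13.1 15.1
to rest [25.  -0.8 -1.1]
```

Emit:
play_rows:
  steps:
    - [8,-1,-1,0,0]
    - [16,-1,-1,0,0]
    - [22,-1,-1,0,0]
    - [26,-1,-1,0,0]
    - [26,-1,-1,0,0]

```text
time: 15.6
tcp_pos: [441.3, -241.1, 33.4]
tcp_rot: [[-0.0, 0.993, 0.115], [0.0, 0.115, -0.993], [-1.0, -0.0, -0.0]]
contact_force: [-0.4, -0.1, -0.6]
gripper_width: 13.0
```

Emit:
play_rows:
  steps:
    - [1,0,0,0,0]
    - [1,0,0,0,0.4]
    - [1,0,0,0,0.5]
    - [1,0,0,0,0.5]
    - [1,0,0,0,0.5]
    - [-20,0,0,0,0.5]
    - [-60,0,0,0,0.5]
    - [-110,0,0,0,0.5]
    - [-140,0,0,0,0.5]
    - [-140,0,0,0,0.5]

```text
time: 16.6
tcp_pos: [443.7, -242.9, 178.0]
tcp_rot: [[0.009, 0.993, 0.115], [-0.004, 0.115, -0.993], [-1.0, 0.008, 0.005]]
contact_force: [0.7, -0.2, -0.3]
gripper_width: 42.9
```

Run:
```python
from look import *
save("wrist","w9"); cut("wrist","pick_grip",1); cut("wrist","clip_eye"); cut("wrist","plate_mid",1)
print(proj("wrist",[(448.4,-283.4,56),(437.6,-197.6,56),(427,-116,51)]).round(1))
im=env.capture("wrist");g=im.astype(int).sum(2);b=(g<110)
r,c=np.where(b[60:330,200:320]);
for row in range(60,330,20):
  cc=np.where(b[row,215:305])[0]+215; print(row,(cc.min(),cc.max()) if len(cc) else None,end=' ')
```

```text
[ 443.7 -242.9  178. ] [[0.009, 0.993, 0.115], [-0.004, 0.115, -0.993], [-1.0, 0.008, 0.005]] [ 0.7 -0.2 -0.3] 42.9 16.6
wrist pick_grip 0.88 [251.5 160.4] 2487 [254. 127.] [206.  18.] 90.0
wrist clip_eye 0.71 [436.3 173.5] 2153 [437.4 167.1] [40.  75.5] 4.6
wrist clip_eye 0.61 [474.   33.4] 3804 [478.9  33.3] [61.4 84.8] 20.4
wrist clip_eye 0.3 [253.3 158.2] 2448 [254. 127.] [206.  18.] 90.0
wrist plate_mid 0.61 [456.8  71.8] 2984 [467.5  45.5] [91. 87.] 90.0
[[261.8 236.4]
 [261.2 139.8]
 [260.1  30.1]]
60 None 80 None 100 None 120 None 140 (np.int64(251), np.int64(266)) 160 (np.int64(251), np.int64(266)) 180 (np.int64(251), np.int64(266)) 200 (np.int64(251), np.int64(266)) 220 (np.int64(251), np.int64(265)) 240 None 260 (np.int64(302), np.int64(304)) 280 (np.int64(303), np.int64(304)) 300 None 320 None
```

Emit:
play_rows:
  steps:
    - [0,45,-15,0.1,0.55]
    - [-2,90,-30,0.2,0.55]
    - [-2,130,-48,0.275,0.55]
    - [-2,130,-48,0.275,0.55]
    - [-2,130,-48,0.275,0.55]
    - [-2,130,-48,0.275,0.55]

```text
time: 17.45
tcp_pos: [563.2, -179.6, 174.5]
tcp_rot: [[-0.003, 0.987, -0.161], [-0.0, -0.161, -0.987], [-1.0, -0.003, 0.001]]
contact_force: [0.9, -0.4, -0.0]
gripper_width: 47.0
```

Run:
```python
from look import *
save("wrist","w10",(150,0,400,200),3); cut("wrist","clip_eye"); cut("wrist","plate_mid",1)
for d in env.cut_out("clip_eye","wrist")[:3]:
  m=d["pixels"]; r,c=np.where(m); 
  if abs(c.mean()-257)>60: continue
  for row in range(r.min(),r.max()+1,6):
    cc=np.where(m[row])[0]; print(row,cc.min(),cc.max(),len(cc),end=' | ')
print(proj("wrist",[(590,-41,108),(577,-121,101)]).round(1))
```

```text
[ 563.2 -179.6  174.5] [[-0.003, 0.987, -0.161], [-0.0, -0.161, -0.987], [-1.0, -0.003, 0.001]] [ 0.9 -0.4 -0. ] 47.0 17.45
wrist clip_eye 0.61 [329.1 202.6] 1963 [326.  198.3] [72.9 39.6] 72.9
wrist clip_eye 0.55 [435.9  11.2] 1447 [437.5  19. ] [38. 67.] 90.0
wrist plate_mid 0.77 [278.2  63.5] 8417 [272.2  71.8] [151.8  93.3] 85.2
[[264.7 -20.1]
 [263.8 121.2]]
```

Run:
```python
from look import *
env.capture("wrist"); 
for l in ("clip_ring","clip_eye","spindle"):
 for d in env.cut_out(l,"wrist")[:4]:
  m=d["pixels"]; r,c=np.where(m); print(l,round(d["confidence"],2),c.min(),c.max(),r.min(),r.max())
  if abs(c.mean()-265)<25 and m.sum()<6000:
   for row in range(r.min(),r.max()+1,6):
    cc=np.where(m[row])[0]; print(row,cc.min(),cc.max(),len(cc),end=' | ')
   print()
im=env.capture("wrist")
for row in range(10,180,10): print(row,im[row,205:330:4].mean(1).astype(int).tolist())
```

```text
[ 563.8 -179.6  175.7] [[-0.0, 0.987, -0.162], [-0.0, -0.162, -0.987], [-1.0, -0.0, 0.0]] [ 0.4 -0.2 -0.3] 46.8 17.65
clip_ring 0.7 400 470 0 38
clip_ring 0.6 299 349 159 235
clip_ring 0.58 233 296 22 143
22 244 253 10 | 28 242 295 28 | 34 241 296 36 | 40 241 295 34 | 46 240 294 26 | 52 240 293 23 | 58 239 291 24 | 64 239 291 24 | 70 238 290 38 | 76 237 290 39 | 82 235 289 49 | 88 233 291 59 | 94 234 290 57 | 100 238 288 51 | 106 238 282 30 | 112 237 281 23 | 118 237 281 23 | 124 235 280 25 | 130 235 280 46 | 136 236 279 44 | 142 266 277 12 | 
clip_eye 0.95 232 296 22 143
22 244 251 8 | 28 242 293 24 | 34 241 295 36 | 40 240 295 36 | 46 240 294 27 | 52 240 293 24 | 58 239 292 24 | 64 238 292 26 | 70 238 291 38 | 76 237 290 41 | 82 233 289 51 | 88 232 291 60 | 94 233 290 58 | 100 238 289 52 | 106 238 283 34 | 112 237 282 25 | 118 237 281 24 | 124 236 280 24 | 130 236 279 44 | 136 235 278 44 | 142 265 277 13 | 
clip_eye 0.89 400 469 0 38
clip_eye 0.85 299 348 159 236
spindle 0.67 190 337 0 139
spindle 0.56 83 188 169 298
10 [97, 96, 96, 86, 162, 163, 162, 163, 163, 163, 133, 65, 92, 72
[... 1907 characters left out ...]
92, 92, 94, 145, 163, 163, 129, 108, 136, 161]
140 [159, 161, 111, 88, 93, 100, 110, 114, 124, 119, 119, 120, 121, 122, 122, 122, 123, 123, 137, 164, 164, 164, 164, 163, 164, 163, 163, 163, 150, 113, 149, 160]
150 [164, 169, 129, 118, 117, 118, 117, 117, 119, 118, 118, 118, 117, 115, 116, 116, 116, 116, 116, 114, 116, 118, 117, 115, 114, 114, 115, 117, 120, 117, 157, 169]
160 [163, 161, 160, 116, 113, 111, 112, 115, 115, 115, 119, 117, 118, 116, 120, 120, 111, 118, 117, 118, 117, 113, 113, 114, 115, 116, 117, 121, 117, 122, 141, 102]
170 [165, 161, 162, 128, 114, 113, 115, 115, 114, 111, 115, 115, 111, 113, 113, 122, 118, 120, 113, 115, 115, 115, 115, 101, 82, 85, 108, 136, 161, 147, 89, 90]
```

Run:
```python
from look import *
ang=lambda d:np.degrees(np.arctan2(d[1],d[0])).round(1)
e=ray("wrist",(259,119),101);a=ray("wrist",(268.5,34),91.5);b=ray("wrist",(265,64),91.5);print(e.round(1),a.round(1),b.round(1),"dir",ang(e-a),ang(b-a))
L=ang(ray("wrist",(235.7,136),101)-ray("wrist",(238,106),101));Rr=ang(ray("wrist",(278.8,136),101)-ray("wrist",(282.8,106),101));print(L,Rr)
print("to eye",rel((e[0],e[1],100)).round(1))
pe=[ray("wrist",(217+4*.8,135),87),ray("wrist",(317,130),87)];print(np.round(pe,1))
```

```text
[ 564.7 -178.6  175.8] [[0.0, 0.987, -0.16], [0.0, -0.16, -0.987], [-1.0, 0.0, -0.0]] [ 0.4 -0.6 -0.2] 47.1 17.9
[ 574.9 -118.1  101. ] [589.6 -65.8  91.5] [584.5 -83.6  91.5] dir -105.8 -105.9
-104.7 -105.7
to eye [ 75.8   0.3 -61.4]
[[ 544.9 -125.6   87. ]
 [ 615.3 -133.4   87. ]]
```

Emit:
play_rows:
  steps:
    - [20,0,-40,0.11,0.55]
    - [45,0,-61,0.11,0.5]
    - [65,0,-61,0.11,0.5]
    - [76,0,-61,0.11,0.5]
    - [82,0,-61,0.11,0.5]
    - [86,0,-61,0.11,0.5]
    - [86,0,-61,0.11,0.5]

```text
time: 18.6
tcp_pos: [574.7, -119.2, 89.9]
tcp_rot: [[0.0, 0.963, -0.268], [-0.001, -0.268, -0.963], [-1.0, 0.001, 0.0]]
contact_force: [0.1, -0.1, -0.1]
gripper_width: 42.5
```

Run:
```python
from look import *
print(rel((574.9,-118.1,95)).round(1))
im=env.capture("wrist")
for row in range(170,300,8): print(row,im[row,160:356:7].mean(1).astype(int).tolist())
```

```text
[ 574.7 -119.2   89.9] [[0.0, 0.963, -0.268], [-0.001, -0.268, -0.963], [-1.0, 0.001, 0.0]] [ 0.1 -0.1 -0.1] 42.5 18.6
[-5.1 -0.1 -1.2]
170 [167, 26, 45, 106, 108, 109, 172, 172, 173, 125, 116, 120, 157, 157, 157, 157, 157, 104, 116, 128, 157, 157, 157, 157, 110, 99, 97, 97]
178 [171, 28, 27, 99, 108, 109, 144, 173, 172, 126, 115, 113, 157, 156, 157, 157, 157, 105, 127, 128, 139, 143, 157, 157, 143, 98, 97, 97]
186 [170, 50, 23, 91, 110, 110, 110, 173, 172, 126, 115, 105, 156, 136, 136, 142, 157, 108, 126, 118, 88, 87, 88, 157, 156, 97, 98, 99]
194 [171, 164, 162, 124, 107, 109, 109, 172, 172, 126, 115, 84, 96, 115, 115, 120, 157, 111, 116, 118, 87, 97, 96, 153, 172, 99, 98, 97]
202 [173, 174, 173, 171, 100, 109, 109, 152, 172, 126, 116, 82, 88, 115, 115, 120, 156, 112, 116, 117, 88, 96, 97, 172, 169, 97, 97, 97]
210 [168, 176, 172, 174, 93, 108, 110, 111, 150, 118, 118, 118, 119, 119, 119, 119, 119, 120, 122, 132, 90, 95, 166, 167, 156, 103, 98, 98]
218 [174, 170, 168, 172, 129, 106, 110, 109, 149, 114, 114, 114, 114, 115, 115, 115, 115, 115, 115, 116, 156, 170, 172, 156, 156, 127, 
[... 645 characters left out ...]
127, 155, 132, 20, 97, 98, 30, 79, 171, 112]
266 [155, 159, 156, 34, 86, 98, 26, 17, 123, 120, 116, 127, 93, 95, 95, 95, 87, 127, 128, 169, 106, 17, 47, 98, 60, 33, 170, 174]
274 [157, 169, 31, 31, 98, 97, 16, 18, 159, 123, 127, 127, 106, 105, 106, 103, 104, 127, 127, 171, 111, 19, 24, 98, 98, 30, 49, 102]
282 [156, 60, 30, 28, 85, 100, 18, 17, 169, 171, 127, 127, 126, 126, 127, 127, 127, 128, 125, 122, 112, 20, 22, 130, 72, 30, 30, 55]
290 [29, 32, 32, 30, 31, 40, 17, 18, 169, 162, 166, 147, 167, 115, 118, 119, 120, 119, 121, 121, 124, 21, 25, 47, 31, 30, 35, 29]
298 [30, 30, 29, 30, 30, 18, 16, 71, 164, 164, 163, 128, 121, 117, 119, 119, 123, 123, 118, 122, 120, 22, 28, 24, 30, 30, 30, 30]
```

Emit:
play_rows:
  steps:
    - [4,0,-1,0,0.5]
    - [8,0,-1,0,0.5]
    - [10,0,-1,0,0.5]
    - [10,0,-1,0,0.5]

```text
time: 19.05
tcp_pos: [575.0, -117.2, 80.5]
tcp_rot: [[0.001, 0.964, -0.267], [0.001, -0.267, -0.964], [-1.0, 0.0, -0.001]]
contact_force: [-2.1, 1.7, 5.4]
gripper_width: 43.0
```

Emit:
play_rows:
  steps:
    - [0,0,0,0,0.2]
    - [0,0,0,0,0.2]
    - [0,0,0,0,0.2]
    - [0,0,0,0,0.2]
    - [0,0,0,0,0.2]
  force: 40

```text
time: 19.55
tcp_pos: [576.8, -117.9, 82.1]
tcp_rot: [[0.005, 0.964, -0.267], [-0.001, -0.267, -0.964], [-1.0, 0.005, -0.001]]
contact_force: [-0.9, 1.6, 10.9]
gripper_width: 28.8
```

Emit:
play_rows:
  steps:
    - [-2,0,0,0,0.2]
    - [-20,0,0,0,0.2]
    - [-50,0,0,0,0.2]
    - [-75,0,0,0,0.2]
    - [-75,-60,-30,0,0.2]
    - [-75,-100,-55,0,0.2]
    - [-75,-140,-80,0,0.2]
    - [-75,-181,-102,0,0.2]
    - [-75,-181,-102,0,0.2]
    - [-75,-181,-102,0,0.2]
    - [-35,-181,-102,0,0.2]
    - [0,-181,-102,0,0.2]
    - [30,-181,-102,0,0.2]
    - [30,-181,-102,0,0.2]
  force: 80

```text
time: 20.95
tcp_pos: [427.1, 27.4, 46.9]
tcp_rot: [[-0.005, 0.963, -0.27], [-0.002, -0.27, -0.963], [-1.0, -0.005, 0.003]]
contact_force: [-0.7, 0.2, -0.1]
gripper_width: 27.9
```

Run:
```python
from look import *
print(rel((430,29,8)).round(1)); cut("wrist","clip_eye",3) if env.capture("wrist") is not None else 0; print(np.round(env.read_state()["q"],2))
env.capture("top"); cut("top","clip_eye",3)
```

```text
[427.1  27.4  46.9] [[-0.005, 0.963, -0.27], [-0.002, -0.27, -0.963], [-1.0, -0.005, 0.003]] [-0.7  0.2 -0.1] 27.9 20.95
[38.9  2.5 -2.4]
wrist clip_eye 0.89 [252.9 223. ] 8776 [256.5 218.7] [162.5  85.1] 89.2
[-0.37  0.62  0.37  2.22 -0.59  0.39  0.22]
top clip_eye 0.79 [271.7 135.3] 373 [274.  137.5] [16.3 30.4] 45.0
top clip_eye 0.79 [350.6 171.3] 345 [348.2 173.4] [15.5 30.8] 76.0
top clip_eye 0.18 [224.2 254.2] 219 [246.5 267.7] [75.3 16.5] 29.4
```

Clip held and over the dish. I'll lower it, open only part way, then rise.

Emit:
play_rows:
  steps:
    - [15,2,-2,0,0.2]
    - [28,2,-2,0,0.2]
    - [38,2,-2,0,0.2]
    - [40,2,-2,0,0.2]
    - [40,2,-2,0,0.5]
    - [40,2,-2,0,0.55]
    - [40,2,-2,0,0.55]
    - [30,2,-2,0,0.55]
    - [0,2,-2,0,0.55]
    - [-50,2,-2,0,0.7]
    - [-100,2,-2,0,1]
    - [-130,2,-2,0,1]
    - [-130,2,-2,0,1]

```text
time: 22.45
tcp_pos: [432.7, 30.6, 184.0]
tcp_rot: [[0.01, 0.964, -0.266], [0.002, -0.266, -0.964], [-1.0, 0.009, -0.005]]
contact_force: [-1.1, -0.1, -0.6]
gripper_width: 85.5
```

Run:
```python
from look import *
env.capture("wrist"); cut("wrist","clip_eye",3);cut("wrist","dish",1)
print(proj("wrist",[(430,29,18),(445,84,8)]).round(1))
d=env.cut_out("clip_eye","wrist")
print([ray("wrist",x["position"],8).round(1).tolist() for x in d])
```

```text
[432.7  30.6 184. ] [[0.01, 0.964, -0.266], [0.002, -0.266, -0.964], [-1.0, 0.009, -0.005]] [-1.1 -0.1 -0.6] 85.5 22.45
wrist clip_eye 0.62 [251.5 154.5] 1738 [253. 155.] [74. 38.] 90.0
wrist dish 0.76 [236.4 161. ] 15287 [240.4 161.3] [142.7 128.2] 69.9
[[259.7 178.6]
 [259.6 119.3]]
[[427.5, 52.8, 8.0]]
```

Emit:
play_rows:
  steps:
    - [-40,40,20,-0.1,1]
    - [-46,90,42,-0.188,1]
    - [-46,140,65,-0.188,1]
    - [-46,184,86,-0.188,1]
    - [-46,184,86,-0.188,1]
    - [-46,184,86,-0.188,1]
    - [-46,184,86,-0.188,1]

```text
time: 23.35
tcp_pos: [583.2, -100.9, 223.6]
tcp_rot: [[-0.005, 0.997, -0.083], [0.001, -0.083, -0.997], [-1.0, -0.005, -0.001]]
contact_force: [-0.4, 0.2, 0.5]
gripper_width: 85.3
```

Run:
```python
from look import *
im=env.capture("wrist"); cv2.imwrite("pics/w11.png",np.clip(im[:,:,::-1]*1.5,0,255).astype(np.uint8))
for d in env.cut_out("plate_mid","wrist")[:2]:
  m=d["pixels"].astype(np.uint8); r,c=np.where(m); print(d["confidence"],c.min(),c.max(),r.min(),r.max(),m.sum())
  h=cv2.convexHull(cv2.findNonZero(m)); ap=cv2.approxPolyDP(h,6,True)[:,0]; print(ap.tolist()); print([ray("wrist",p,87).round(1).tolist() for p in ap])
  W=np.array([ray("wrist",p[0],87)[:2] for p in h],np.float32); rr=cv2.minAreaRect(W); print("rect",rr)
print("cap proj",proj("wrist",[(590.5,-41,108),(593,-42,87)]).round(1))
print("bottle",ray("top",(219,111),75).round(),"jar",ray("top",(162,131),35).round(),"beaker",ray("top",(337,105),42).round())
```

```text
[ 583.2 -100.9  223.6] [[-0.005, 0.997, -0.083], [0.001, -0.083, -0.997], [-1.0, -0.005, -0.001]] [-0.4  0.2  0.5] 85.3 23.35
0.7 221 297 0 225 14851
[[296, 0], [295, 221], [235, 225], [221, 0]]
[[624.4, 46.6, 87.0], [615.0, -139.7, 87.0], [557.2, -139.3, 87.0], [565.5, 51.4, 87.0]]
rect ((590.1405639648438, -45.59801483154297), (191.17471313476562, 60.56702423095703), 87.02523803710938)
cap proj [[261.9 119. ]
 [264.6 118.5]]
bottle [785.  90.  75.] jar [759. 233.  35.] beaker [ 793. -197.   42.]
```

Emit:
play_rows:
  steps:
    - [0,2,-40,-0.02,1]
    - [20,2,-60,-0.02,1]
    - [60,2,-60,-0.02,1]
    - [100,2,-60,-0.02,1]
    - [125,2,-60,-0.02,1]
    - [145,2,-60,-0.02,1]
    - [155,2,-60,-0.02,1]
    - [161,2,-60,-0.02,1]
    - [161,2,-60,-0.02,1]

```text
time: 24.35
tcp_pos: [591.2, -41.1, 64.6]
tcp_rot: [[-0.0, 0.998, -0.061], [0.0, -0.061, -0.998], [-1.0, -0.0, -0.0]]
contact_force: [-0.1, -0.5, -0.1]
gripper_width: 85.3
```

Emit:
play_rows:
  steps:
    - [0,0,0,0,0.6]
    - [0,0,0,0,0.5]
    - [0,0,0,0,0.5]
    - [0,0,0,0,0.5]
  force: 90

```text
time: 24.75
tcp_pos: [592.4, -42.0, 66.4]
tcp_rot: [[0.003, 0.998, -0.062], [-0.0, -0.062, -0.998], [-1.0, 0.003, -0.0]]
contact_force: [-1.3, 0.4, 5.2]
gripper_width: 57.4
```

Emit:
play_rows:
  steps:
    - [0,0,0,0,0.5]
    - [-5,0,0,0,0.5]
    - [-10,0,0,0,0.5]
    - [-16,0,0,0,0.5]
    - [-22,0,0,0,0.5]
    - [-30,0,0,0,0.5]
    - [-40,0,0,0,0.5]
    - [-60,0,0,0,0.5]
    - [-85,0,0,0,0.5]
    - [-110,0,0,0,0.5]
    - [-110,0,0,0,0.5]

```text
time: 25.85
tcp_pos: [594.0, -42.7, 178.9]
tcp_rot: [[0.009, 0.998, -0.062], [-0.001, -0.062, -0.998], [-1.0, 0.009, 0.001]]
contact_force: [0.2, -0.9, -1.1]
gripper_width: 57.4
```

Run:
```python
from look import *
im=env.capture("wrist"); cv2.imwrite("pics/w12.png",np.clip(im[:,:,::-1]*1.5,0,255).astype(np.uint8))
for d in env.cut_out("plate_mid","wrist")[:1]:
  m=d["pixels"].astype(np.uint8); r,c=np.where(m); print(d["confidence"],c.min(),c.max(),r.min(),r.max(),m.sum())
  for row in (20,60,100,140): cc=np.where(m[row])[0]; print(row,cc.min(),cc.max())
st=np.array([575,195.1,0]);a=np.radians(13.2);X=np.array([np.cos(a),np.sin(a),0]);Y=np.array([-np.sin(a),np.cos(a),0])
print("groove->", (st-17*Y).round(1)); R=np.array(env.read_state()["tcp_rot"]);print("hole (590,-41,50) spindle visible?",proj("wrist",[(590,-41,108)]).round(1))
# plate target centre level
t=st+Y*(-4.5);t[2]=150;print("to stand",t.round(1),rel(t).round(1),"roll",-( -np.radians(76.8)-np.arctan2(R[1,1],R[0,1])))
```

```text
[594.  -42.7 178.9] [[0.009, 0.998, -0.062], [-0.001, -0.062, -0.998], [-1.0, 0.009, 0.001]] [ 0.2 -0.9 -1.1] 57.4 25.85
0.6 174 339 25 358 45475Traceback (most recent call last):
  File "<stdin>", line 5, in <module>
    return umr_minimum(a, axis, None, out, keepdims, initial, where)
ValueError: zero-size array to reduction operation minimum which has no identity
```

```bash
cat > st.py <<'E'
from h import *
st=np.array([575,195.1,90.]);a=np.radians(13.2);X=np.array([np.cos(a),np.sin(a),0]);Y=np.array([-np.sin(a),np.cos(a),0])
E
python3 - <<'E'
from st import *
K=np.array([[318.0725,0,257.323],[0,318.0725,196.0175],[0,0,1]]);E=np.array([[0.227,-0.931,-0.285,488.593],[0.974,0.218,0.065,228.588],[0.001,-0.292,0.956,453.685]])
def onface(px,off):  # plane through st+off*n, normal (-Y+Z)/sqrt2
    d=np.linalg.inv(K)@[*px,1];d=E[:,:3]@[d[0],-d[1],-d[2]];o=E[:,3];n=(-Y+[0,0,1])/2**.5
    P=o+d*(n@(st+off*n-o))/(n@d);q=P-st;return np.array([q@X,q@Y,q[2]]).round(1)
f=lambda x,y:(185+x/4.1,95+y/4.1)
for nm,p in [("near groove",(95,155)),("near groove",(118,197)),("near top",(210,90)),("near top",(240,150)),("far groove",(285,497)),("far top",(425,490)),("far top r",(447,540))]: print(nm,onface(f(*p),-6))
# lip tips assume plane of lip through groove: (Y+Z) normal
def onlip(px):
    d=np.linalg.inv(K)@[*px,1];d=E[:,:3]@[d[0],-d[1],-d[2]];o=E[:,3];n=(Y+[0,0,1])/2**.5;g=st-17*Y+[0,0,-25.5]
    P=o+d*(n@(g-o))/(n@d);q=P-st;return np.array([q@X,q@Y,q[2]]).round(1)
for p in [(42,180),(65,225),(235,540),(258,580)]: print("lip tip",onlip(f(*p)))
R=np.array(env.read_state()["tcp_rot"])
print("roll",np.arctan2(R[1,1],R[0,1])+np.radians(76.8))
t=st+Y*0;t[2]=190;print("to stand",rel(t).round(1))
E
```

```text
near groove [-67.3 -17.8 -26.3]
near groove [-53.5 -17.6 -26.1]
near top [-69.6  24.5  16.1]
near top [-52.5  24.5  16.1]
far groove [ 52.9 -15.1 -23.6]
far top [53.8 28.6 20.2]
far top r [70.7 27.9 19.4]
lip tip [-68.2 -31.9 -10.6]
lip tip [-54.1 -32.3 -10.2]
lip tip [ 54.  -32.8  -9.7]
lip tip [ 69.3 -32.6  -9.9]
roll 1.2784768427678725
to stand [ -14.9  -31.  -235.2]
```

Emit:
play_rows:
  steps:
    - [0,-6,-40,0.14,0.5]
    - [0,-12,-80,0.28,0.5]
    - [0,-18,-120,0.42,0.5]
    - [0,-24,-160,0.56,0.5]
    - [0,-30,-200,0.7,0.5]
    - [0,-33,-240,0.84,0.5]
    - [0,-33,-240,0.98,0.5]
    - [0,-33,-240,1.12,0.5]
    - [0,-33,-240,1.268,0.5]
    - [0,-33,-240,1.268,0.5]
    - [0,-33,-240,1.268,0.5]

```text
time: 27.05
tcp_pos: [572.6, 200.0, 173.3]
tcp_rot: [[-0.002, 0.241, -0.97], [-0.001, -0.97, -0.241], [-1.0, 0.0, 0.003]]
contact_force: [-0.2, 0.2, -2.0]
gripper_width: 57.6
```

```bash
sed -i 's/13.2/13.8/' st.py
python3 - <<'E'
from st import *
s=env.read_state();R=np.array(s["tcp_rot"]);print(np.degrees(np.arctan2(R[1,1],R[0,1])),s["q"][6])
t=st+Y*5.6;t[2]=101;print("to stand",rel(t).round(1))
E
```

```text
-76.0341304658056 -1.0846300354627825
to stand [72.3 -0.3 -1.4]
```

Emit:
play_rows:
  steps:
    - [25,0,-1,0,0.5]
    - [45,0,-1,0,0.5]
    - [58,0,-1,0,0.5]
    - [62,0,-1,0,0.5]
    - [65,0,-1,0,0.5]
    - [67,0,-1,0,0.5]
    - [67,0,-1,0,0.5]

```text
time: 27.75
tcp_pos: [574.7, 200.1, 108.1]
tcp_rot: [[0.001, 0.239, -0.971], [0.0, -0.971, -0.239], [-1.0, 0.0, -0.001]]
contact_force: [-0.3, -0.8, -1.8]
gripper_width: 57.5
```

Emit:
play_rows:
  steps:
    - [2,0,0,0,0.5]
    - [4,0,0,0,0.5]
    - [5,0,0,0,0.5]
    - [6,0,0,0,0.5]
    - [6,0,0,0,0.5]

```text
time: 28.25
tcp_pos: [574.2, 200.2, 101.4]
tcp_rot: [[-0.0, 0.239, -0.971], [-0.0, -0.971, -0.239], [-1.0, 0.0, 0.0]]
contact_force: [0.3, 0.4, -0.8]
gripper_width: 57.5
```

Emit:
play_rows:
  steps:
    - [0,0,0,0,1]
    - [0,0,0,0,1]
    - [0,0,0,0,1]
    - [0,0,0,0,1]
    - [0,0,0,0,1]
    - [-40,0,0,0,1]
    - [-80,0,0,0,1]
    - [-110,0,0,0,1]
    - [-110,0,0,0,1]

```text
time: 29.15
tcp_pos: [577.3, 199.5, 216.7]
tcp_rot: [[0.01, 0.238, -0.971], [0.002, -0.971, -0.238], [-1.0, 0.001, -0.01]]
contact_force: [1.1, -0.2, 0.7]
gripper_width: 85.4
```

Run:
```python
from look import *
from st import *
im=env.capture("wrist"); cv2.imwrite("pics/w13.png",np.clip(im[:,:,::-1]*1.5,0,255).astype(np.uint8))
n=(-Y+[0,0,1])/2**.5;u=(Y+[0,0,1])/2**.5
C=[st+n*6+s*100*X+t*30*u for s,t in((-1,-1),(-1,1),(1,1),(1,-1))]
for cam in("wrist","top","side"):
  if cam!="wrist": env.capture(cam)
  print(cam,"pred",proj(cam,C).round(0).tolist())
  for d in env.cut_out("plate_mid",cam)[:2]:
    m=d["pixels"].astype(np.uint8); h=cv2.convexHull(cv2.findNonZero(m)); print(round(d["confidence"],2),m.sum(),cv2.approxPolyDP(h,4,True)[:,0].tolist())
```

```text
[577.3 199.5 216.7] [[0.01, 0.238, -0.971], [0.002, -0.971, -0.238], [-1.0, 0.001, -0.01]] [ 1.1 -0.2  0.7] 85.4 29.15
wrist pred [[287.0, 278.0], [244.0, 303.0], [240.0, 64.0], [293.0, 69.0]]
0.77 12334 [[295, 73], [286, 278], [244, 302], [237, 298], [235, 68]]
top pred [[201.0, 239.0], [180.0, 243.0], [156.0, 158.0], [177.0, 157.0]]
0.81 1418 [[196, 241], [177, 243], [163, 193], [170, 158], [178, 161], [199, 233]]
side pred [[291.0, 229.0], [295.0, 232.0], [215.0, 239.0], [216.0, 235.0]]
0.86 631 [[293, 232], [217, 240], [221, 233], [286, 228]]
```

The plate leans on the stand where predicted, within about 4 px in all three cameras. To take its upper edge, I'll lower the open jaws astride it, centred over the lip groove. Closing them then tilts it upright between the fingers.

Run:
```python
from look import *
from st import *
# fit plate along X from wrist hull
n=(-Y+[0,0,1])/2**.5
K,E,_=cal("wrist")
for px in[(286,278),(244,302),(235,68),(295,73)]:
    d=np.linalg.inv(K)@[*px,1];d=E[:3,:3]@[d[0],-d[1],-d[2]];o=E[:3,3];P=o+d*(n@(st+6*n-o))/(n@d);q=P-st;print(np.round([q@X,q@Y,q[2]],1))
t=st+Y*(-16.4);t[2]=87;print("to",t.round(1),rel(t).round(1))
```

```text
[573.4 200.4 210. ] [[-0.003, 0.239, -0.971], [-0.001, -0.971, -0.239], [-1.0, -0.0, 0.003]] [ 0.1 -0.4  0.3] 85.0 29.45
[-99.7 -23.1 -14.6]
[-98.7  17.6  26. ]
[93.6 21.3 29.8]
[ 93.6 -25.6 -17.1]
to [578.9 179.2  87. ] [123.   21.9  -0.7]
```

Emit:
play_rows:
  steps:
    - [0,13,2,0,1]
    - [40,13,2,0,1]
    - [75,13,2,0,1]
    - [100,13,2,0,1]
    - [112,13,2,0,1]
    - [119,13,2,0,1]
    - [123,13,2,0,1]
    - [123,13,2,0,1]
  force: 50

```text
time: 30.25
tcp_pos: [576.0, 186.8, 89.2]
tcp_rot: [[0.001, 0.238, -0.971], [-0.0, -0.971, -0.238], [-1.0, 0.0, -0.001]]
contact_force: [-0.0, 0.0, 0.2]
gripper_width: 85.4
```

Emit:
play_rows:
  steps:
    - [1,3,0,0,0.92]
    - [2,6,0,0,0.84]
    - [2,9,0,0,0.76]
    - [2,9,0,0,0.68]
    - [2,9,0,0,0.6]
    - [2,9,0,0,0.52]
    - [2,9,0,0,0.45]
    - [2,9,0,0,0.38]
    - [2,9,0,0,0.31]
    - [2,9,0,0,0.25]
    - [2,9,0,0,0.2]
    - [2,9,0,0,0.15]
    - [2,9,0,0,0.1]
    - [2,9,0,0,0.05]
    - [2,9,0,0,0.05]

```text
time: 31.75
tcp_pos: [573.1, 206.3, 91.0]
tcp_rot: [[-0.011, 0.256, -0.967], [0.046, -0.966, -0.256], [-0.999, -0.047, -0.001]]
contact_force: [-13.9, 33.6, 29.8]
gripper_width: 18.6
```

Run:
```python
from look import *
from st import *
im=env.capture("wrist"); cv2.imwrite("pics/w14.png",np.clip(im[:,:,::-1]*1.5,0,255).astype(np.uint8))
for cam in("wrist","top","side"):
  if cam!="wrist": env.capture(cam)
  C=[st-16.4*Y+s*100*X+[0,0,dz] for s in(-1,1) for dz in(40,-20)]; print(cam,"pred vertical",proj(cam,C).round(0).tolist())
  for d in env.cut_out("plate_mid",cam)[:1]:
    m=d["pixels"].astype(np.uint8); h=cv2.convexHull(cv2.findNonZero(m)); print(round(d["confidence"],2),m.sum(),cv2.approxPolyDP(h,4,True)[:,0].tolist())
```

```text
[573.1 206.3  91. ] [[-0.011, 0.256, -0.967], [0.046, -0.966, -0.256], [-0.999, -0.047, -0.001]] [-13.9  33.6  29.8] 18.6 31.75
wrist pred vertical [[308.0, 478.0], [298.0, 375.0], [351.0, 12.0], [322.0, 45.0]]
0.74 8344 [[511, 332], [464, 318], [434, 284], [501, 161], [511, 161]]
top pred vertical [[195.0, 238.0], [198.0, 241.0], [169.0, 152.0], [173.0, 159.0]]
0.95 1065 [[177, 243], [168, 210], [180, 169], [200, 236]]
side pred vertical [[294.0, 218.0], [292.0, 232.0], [214.0, 225.0], [216.0, 239.0]]
0.86 575 [[295, 234], [216, 240], [217, 234], [292, 228]]
```

Emit:
play_rows:
  steps:
    - [-2,-7,0,0,0.1]
    - [-4,-14,0,0,0.1]
    - [-6,-21,0,0,0.1]
    - [-6,-26,0,0,0.15]
    - [-6,-26,0,0,0.15]
  force: 20

```text
time: 32.55
tcp_pos: [571.2, 204.5, 92.8]
tcp_rot: [[-0.0, 0.239, -0.971], [0.001, -0.971, -0.239], [-1.0, -0.001, -0.0]]
contact_force: [-0.9, 3.5, 1.6]
gripper_width: 18.4
```

Emit:
play_rows:
  steps:
    - [0,0,0,0,0.3]
    - [0,0,0,0,0.45]
    - [0,0,0,0,0.55]
    - [0,0,0,0,0.55]
    - [0,4,0,0,0.55]
    - [0,8,0,0,0.55]
    - [0,12,0,0,0.55]
    - [0,16,0,0,0.55]
    - [0,20,0,0,0.55]
    - [0,20,0,0,0.55]

```text
time: 33.55
tcp_pos: [574.4, 191.7, 93.7]
tcp_rot: [[-0.005, 0.243, -0.97], [0.014, -0.97, -0.243], [-1.0, -0.014, 0.001]]
contact_force: [-5.3, 11.3, 9.2]
gripper_width: 46.6
```

```bash
cat > pl.py <<'E'
from look import *
from st import *
def show():
 for cam in("top","side"):
  env.capture(cam)
  for d in env.cut_out("plate_mid",cam)[:1]:
    m=d["pixels"].astype(np.uint8); h=cv2.convexHull(cv2.findNonZero(m)); print(cam,round(d["confidence"],2),m.sum(),cv2.approxPolyDP(h,3,True)[:,0].tolist())
p=np.array(env.read_state()["tcp_pos"])-st; print("yf",round(p@Y,1),"x",round(p@X,1),"z",round(p[2],1))
E
python3 -c "
from pl import *
show()
for th in (45,60,75,90):
  c,s=np.cos(np.radians(th)),np.sin(np.radians(th)); g=st-16.4*Y+[0,0,-25.5]
  C=[g+sx*100*X+r*(c*Y+np.array([0,0,s])) for sx in(-1,1) for r in(0,60)]; print(th,[proj(n,C).round(0).astype(int).tolist() for n in('top','side')])
"
```

```text
[574.4 191.7  93.7] [[-0.005, 0.243, -0.97], [0.014, -0.97, -0.243], [-1.0, -0.014, 0.001]] [-5.3 11.3  9.2] 46.6 33.55
yf -3.1 x -1.4 z 3.7
top 0.57 1086 [[200, 241], [177, 242], [170, 205], [183, 198], [191, 201], [202, 236]]
side 0.84 537 [[295, 231], [292, 235], [225, 240], [216, 237], [223, 231], [285, 227]]
45 [[[198, 241], [177, 245], [174, 160], [152, 160]], [[292, 233], [296, 237], [216, 240], [216, 244]]]
60 [[[198, 241], [182, 243], [174, 160], [157, 157]], [[292, 233], [295, 231], [216, 240], [215, 238]]]
75 [[[198, 241], [188, 240], [174, 160], [163, 155]], [[292, 233], [294, 225], [216, 240], [215, 232]]]
90 [[[198, 241], [195, 238], [174, 160], [169, 152]], [[292, 233], [293, 219], [216, 240], [215, 226]]]
```

The finger was pressing on the plate's edge face, because the tips stand higher than I assumed. I'll back off, go lower, then push from behind.

Emit:
play_rows:
  steps:
    - [0,-12,0,0,0.55]
    - [0,-23,0,0,0.55]
    - [7,-23,0,0,0.55]
    - [13,-23,0,0,0.55]
    - [13,-23,0,0,0.55]
    - [13,-19,0,0,0.55]
    - [13,-15,0,0,0.55]
    - [13,-11,0,0,0.55]
    - [13,-7,0,0,0.55]
    - [13,-3,0,0,0.55]
    - [13,-3,0,0,0.55]

```text
time: 34.85
tcp_pos: [574.0, 192.4, 79.9]
tcp_rot: [[-0.004, 0.241, -0.971], [0.01, -0.97, -0.241], [-1.0, -0.011, 0.002]]
contact_force: [-3.5, 9.5, 7.1]
gripper_width: 46.8
```

```bash
python3 -c "
from pl import *
show()"
```

```text
[574.  192.4  79.9] [[-0.004, 0.241, -0.971], [0.01, -0.97, -0.241], [-1.0, -0.011, 0.002]] [-3.5  9.5  7.1] 46.8 34.85
yf -2.4 x -1.6 z -10.1
top 0.64 994 [[179, 244], [168, 209], [184, 173], [201, 239]]
side 0.65 1051 [[191, 220], [179, 220], [173, 213], [169, 191], [176, 174], [183, 175], [196, 194], [198, 213]]
```

Emit:
play_rows:
  steps:
    - [-4,1,0,0,0.55]
    - [-7,4,0,0,0.55]
    - [-10,8,0,0,0.55]
    - [-12,12,0,0,0.55]
    - [-14,16,0,0,0.55]
    - [-15,20,0,0,0.55]
    - [-16,22,0,0,0.55]
    - [-16,22,0,0,0.55]

```text
time: 35.85
tcp_pos: [580.8, 164.5, 95.5]
tcp_rot: [[-0.0, 0.237, -0.971], [-0.001, -0.971, -0.237], [-1.0, 0.001, 0.0]]
contact_force: [0.7, -0.4, -0.2]
gripper_width: 47.0
```

```bash
python3 -c "
from pl import *
show()"
```

```text
[580.8 164.5  95.5] [[-0.0, 0.237, -0.971], [-0.001, -0.971, -0.237], [-1.0, 0.001, 0.0]] [ 0.7 -0.4 -0.2] 47.0 35.85
yf -31.1 x -1.6 z 5.5
top 0.67 509 [[198, 241], [188, 237], [179, 204], [182, 201], [191, 203], [200, 235]]
side 0.8 1038 [[294, 218], [291, 231], [224, 236], [216, 232], [219, 222]]
```

Emit:
play_rows:
  steps:
    - [0,-1,0,0,0.47]
    - [0,-5,0,0,0.38]
    - [0,-8,0,0,0.28]
    - [0,-11,0,0,0.2]
    - [0,-13,0,0,0.1]
    - [0,-14,0,0,0.05]
    - [0,-14,0,0,0.02]
    - [0,-14,0,0,0.02]
    - [0,-14,0,0,0.02]
  force: 60

```text
time: 36.95
tcp_pos: [577.9, 177.6, 95.8]
tcp_rot: [[0.001, 0.237, -0.972], [-0.002, -0.971, -0.237], [-1.0, 0.002, -0.001]]
contact_force: [1.1, -4.1, 0.3]
gripper_width: 11.4
```

```bash
python3 -c "
from pl import *
show()"
```

```text
[577.9 177.6  95.8] [[0.001, 0.237, -0.972], [-0.002, -0.971, -0.237], [-1.0, 0.002, -0.001]] [ 1.1 -4.1  0.3] 11.4 36.95
yf -17.7 x -1.4 z 5.8
top 0.65 361 [[198, 241], [191, 238], [181, 206], [183, 200], [189, 202]]
side 0.81 1172 [[294, 217], [289, 232], [229, 238], [216, 234], [219, 221]]
```

Emit:
play_rows:
  steps:
    - [0,0,0,0,0.02]
    - [-10,0,0,0,0.02]
    - [-25,0,0,0,0.02]
    - [-50,0,0,0,0.02]
    - [-85,0,0,0,0.02]
    - [-115,0,0,0,0.02]
    - [-115,-40,7,0.08,0.02]
    - [-115,-80,14,0.15,0.02]
    - [-115,-126,22,0.22,0.02]
    - [-115,-126,22,0.22,0.02]
    - [-115,-126,22,0.22,0.02]
  force: 100

```text
time: 38.25
tcp_pos: [524.2, 300.1, 210.8]
tcp_rot: [[-0.002, 0.028, -1.0], [0.002, -1.0, -0.028], [-1.0, -0.002, 0.002]]
contact_force: [-0.4, -1.1, -0.8]
gripper_width: 10.5
```

Run:
```python
from look import *
im=env.capture("wrist"); g=np.clip(im[:,:,::-1]*1.5,0,255).astype(np.uint8); cv2.imwrite("pics/w15.png",cv2.resize(g,(768,576),interpolation=cv2.INTER_CUBIC))
cut("wrist","rack_slot",2); cut("wrist","plate_mid",1)
print(proj("wrist",[(527,354.5,10),(595,355,10),(459,354,10),(595,355,60),(459,354,60)]).round(0).tolist())
```

```text
[524.2 300.1 210.8] [[-0.002, 0.028, -1.0], [0.002, -1.0, -0.028], [-1.0, -0.002, 0.002]] [-0.4 -1.1 -0.8] 10.5 38.25
wrist rack_slot 0.59 [207.5 155.2] 11323 [202.1 161.9] [158.6  78.7] 89.4
wrist plate_mid 0.9 [257.3 168.3] 10823 [258.5 185. ] [340.  37.] 90.0
[[205.0, 166.0], [202.0, 103.0], [207.0, 223.0], [193.0, 103.0], [199.0, 241.0]]
```

View pics/w15.png

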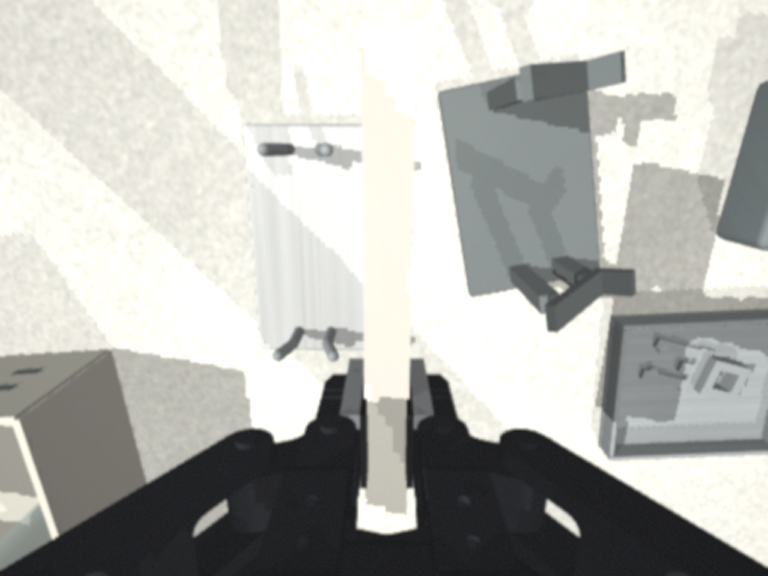

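This shows the plate held upright, the rack's rods clearly, and the clip lying in the dish at (720,375). Rod tops: far pair (263,149) and (324,149), near pair (280,354) and (333,356).

Run:
```python
from h import *
r=lambda x,y,z:ray("wrist",(x/1.5,y/1.5),z)
F=[r(263,149,60),r(324,149,60)];N=[r(280,354,60),r(333,356,60)]
f=np.mean(F,0);n=np.mean(N,0);print(np.round(F,1).tolist(),np.round(N,1).tolist(),f.round(1),n.round(1),"mid",((f+n)/2).round(1),"sep",np.linalg.norm(f-n),"yaw",np.degrees(np.arctan2(*(f-n)[1::-1])))
fb=(r(292,150,12)+r(325,150,12))/2; nb=(r(301,334,12)+r(330,334,12))/2;print("low",fb.round(1),nb.round(1),((fb+nb)/2).round(1),np.degrees(np.arctan2(*(fb-nb)[1::-1])),np.linalg.norm(fb-nb))
b=[r(*p,10) for p in((245,124),(262,348))];print("base left edge",np.round(b,1).tolist())
# plate ends top edge (z=225.. ) tz check
s=env.read_state();R=np.array(s["tcp_rot"]);p=np.array(s["tcp_pos"])
for tx in(-35,-45,-50):print(tx,(proj("wrist",p+R@[tx,0,-100])*1.5).round(0),(proj("wrist",p+R@[tx,0,100])*1.5).round(0))
m=(f+n)/2*.5+(fb+nb)/2*.5;m[2]=150;print("target",m.round(1),rel(m).round(1),"tool y ang",np.degrees(np.arctan2(R[1,1],R[0,1])))
```

```text
[[598.1, 370.8, 60.0], [598.8, 334.2, 60.0]] [[464.5, 366.7, 60.0], [463.8, 330.6, 60.0]] [598.4 352.5  60. ] [464.1 348.6  60. ] mid [531.3 350.6  60. ] sep 134.33144469611173 yaw 1.650075236934912
low [597.6 351.   12. ] [460.2 349.4  12. ] [528.9 350.2  12. ] 0.6710506645655218 137.4175204990423
base left edge [[613.9, 394.6, 10.0], [446.7, 392.4, 10.0]]
-35 [[386.  18.]] [[386. 696.]]
-45 [[386.   4.]] [[386. 731.]]
-50 [[386.  -4.]] [[386. 751.]]
target [530.1 350.4 150. ] [ 61.4 -54.7  -4.9] tool y ang -88.8797154516646
```

Emit:
play_rows:
  steps:
    - [0,-30,-3,0,0.02]
    - [0,-55,-5,0,0.02]
    - [0,-55,-5,0,0.02]
    - [40,-55,-5,0,0.02]
    - [80,-55,-5,0,0.02]
    - [110,-55,-5,0,0.02]
    - [115,-55,-5,0,0.02]
    - [115,-55,-5,0,0.02]

```text
time: 39.2
tcp_pos: [530.3, 350.1, 95.7]
tcp_rot: [[-0.0, 0.019, -1.0], [-0.001, -1.0, -0.019], [-1.0, 0.001, 0.001]]
contact_force: [0.9, 0.2, -1.8]
gripper_width: 10.4
```

Run:
```python
from look import *
print(rel((529.5,350.5,36)).round(1))
for c in("top","side"):
  env.capture(c)
  for d in env.cut_out("plate_mid",c)[:1]:
    m=d["pixels"].astype(np.uint8); h=cv2.convexHull(cv2.findNonZero(m)); print(c,round(d["confidence"],2),m.sum(),cv2.approxPolyDP(h,3,True)[:,0].tolist())
  P=np.array([529.5,350.5,0]);ux=np.array([1,.02,0]);print(proj(c,[P+s*100*ux+[0,0,z] for s in(-1,1) for z in(71,131)]).round(0).tolist())
```

```text
[530.3 350.1  95.7] [[-0.0, 0.019, -1.0], [-0.001, -1.0, -0.019], [-1.0, 0.001, 0.001]] [ 0.9  0.2 -1.8] 10.4 39.2
[59.7 -0.4  0.8]
top 0.64 1035 [[112, 271], [100, 268], [98, 177], [111, 182]]
[[112.0, 270.0], [103.0, 269.0], [109.0, 183.0], [101.0, 176.0]]
side 0.88 1236 [[308, 296], [303, 301], [224, 292], [222, 276], [308, 285]]
[[308.0, 301.0], [310.0, 288.0], [223.0, 292.0], [222.0, 279.0]]
```

Plate position and height agree with the prediction to about 3 px. Lowering into the slot.

Emit:
play_rows:
  steps:
    - [10,0,1,0,0.02]
    - [20,0,1,0,0.02]
    - [28,0,1,0,0.02]
    - [36,0,1,0,0.02]
    - [42,0,1,0,0.02]
    - [46,0,1,0,0.02]
    - [46,0,1,0,0.02]

```text
time: 40.1
tcp_pos: [528.7, 354.5, 48.8]
tcp_rot: [[0.0, 0.024, -1.0], [0.004, -1.0, -0.024], [-1.0, -0.004, -0.0]]
contact_force: [1.9, 4.5, -1.2]
gripper_width: 10.3
```

Emit:
play_rows:
  steps:
    - [0,-5,0,0,0.02]
    - [3,-5,0,0,0.02]
    - [6,-5,0,0,0.02]
    - [9,-5,0,0,0.02]
    - [11,-5,0,0,0.02]
    - [11,-5,0,0,0.02]

```text
time: 40.7
tcp_pos: [528.4, 355.7, 38.0]
tcp_rot: [[-0.001, 0.02, -1.0], [-0.001, -1.0, -0.02], [-1.0, 0.001, 0.001]]
contact_force: [-0.2, 0.9, -1.4]
gripper_width: 10.4
```

Sideways force gone. The last few mm down to the floor, watching the vertical force.

Emit:
play_rows:
  steps:
    - [1,0,0,0,0.02]
    - [2,0,0,0,0.02]
    - [3,0,0,0,0.02]
    - [4,0,0,0,0.02]
    - [4,0,0,0,0.02]

```text
time: 41.2
tcp_pos: [528.9, 356.3, 36.3]
tcp_rot: [[-0.0, 0.021, -1.0], [0.001, -1.0, -0.021], [-1.0, -0.001, 0.0]]
contact_force: [-2.6, -0.1, 6.5]
gripper_width: 10.7
```

Emit:
play_rows:
  steps:
    - [-1,0,0,0,0.02]
    - [-1,0,0,0,0.2]
    - [-1,0,0,0,0.4]
    - [-1,0,0,0,0.45]
    - [-1,0,0,0,0.45]
    - [-20,0,0,0,0.45]
    - [-50,0,0,0,0.45]
    - [-90,0,0,0,0.45]
    - [-140,0,0,0,0.45]
    - [-160,0,0,0,0.45]
    - [-160,0,0,0,0.45]

```text
time: 42.3
tcp_pos: [531.5, 356.2, 200.6]
tcp_rot: [[0.009, 0.02, -1.0], [0.004, -1.0, -0.02], [-1.0, -0.004, -0.009]]
contact_force: [0.5, -0.3, 0.3]
gripper_width: 38.7
```

Run:
```python
from look import *
P=np.array([528.5,355.5,0]);ux=np.array([1,.02,0])
for c in("top","side","wrist"):
  im=env.capture(c); cv2.imwrite(f"pics/end_{c}.png",im[:,:,::-1])
  for d in env.cut_out("plate_mid",c)[:1]:
    m=d["pixels"].astype(np.uint8); h=cv2.convexHull(cv2.findNonZero(m)); print(c,round(d["confidence"],2),m.sum(),cv2.approxPolyDP(h,3,True)[:,0].tolist())
  print("pred",proj(c,[P+s*100*ux+[0,0,z] for s in(-1,1) for z in(10,70)]).round(0).tolist())
  for l in ("pick_grip","clip_eye","reagent","vial","beaker"):
    if c!="wrist": cut(c,l,1 if l!="clip_eye" else 3)
print(proj("top",(427,50,8)).round(0))
```

```text
[531.5 356.2 200.6] [[0.009, 0.02, -1.0], [0.004, -1.0, -0.02], [-1.0, -0.004, -0.009]] [ 0.5 -0.3  0.3] 38.7 42.3
top 0.82 1051 [[117, 272], [106, 268], [105, 184], [116, 189]]
pred [[117.0, 272.0], [109.0, 271.0], [114.0, 189.0], [107.0, 183.0]]
top pick_grip 0.96 [366.3 250.4] 306 [353.5 251.1] [ 6.9 74.3] 80.5
top clip_eye 0.86 [272.4 134.6] 198 [274.6 136.8] [13.6 28.5] 48.0
top clip_eye 0.81 [350.1 171.2] 297 [347.9 174. ] [15.  31.8] 77.5
top clip_eye 0.65 [246.4 261.8] 308 [245.  260.7] [30.4 16.6] 9.5
top reagent 0.86 [221.2 109. ] 1093 [222.4 110.4] [43.5 30.6] 84.3
top vial 0.55 [161.7 128.2] 289 [161.1 130.2] [22.8 14.3] 63.4
top beaker 0.61 [337.  104.1] 833 [337.2 105.1] [27.3 36.7] 26.6
side 0.82 1322 [[308, 306], [304, 315], [226, 307], [224, 292], [304, 299]]
pred [[306.0, 314.0], [308.0, 303.0], [225.0, 306.0], [224.0, 294.0]]
side pick_grip 0.62 [184.6 197.6] 1020 [183.7 197.5] [47.7 26.9] 85.9
side clip_eye 0.81 [313.1 212.4] 266 [310.2 215.8] [14.2 23.4] 18.4
side clip_eye 0.74 [208.6 181.4] 194 [212.2 182.3] [21.5 12.4] 60.3
side clip_eye 0.59 [252.1 140.7] 75 [252.5 141.5] [ 7.1 14.1] 45.0
side reagent 0.63 [185.6 198.7] 988 [183.5 197.4] [48.  25.5] 78.7
side vial 0.75 [184.9 249. ] 280 [183.3 250.8] [24.5 12.9] 76.0
side beaker 0.63 [206.9 134.7] 549 [204.  136.5] [31. 20.] 90.0
wrist 0.59 2841 [[266, 67], [264, 284], [255, 285], [253, 69]]
pred [[258.0, 256.0], [258.0, 285.0], [259.0, 71.0], [259.0, 64.0]]
[[246. 264.]]
```

```bash
python3 -c "
from bench import env
print(env.close_job(), env.read_state()['time'])"
```

```text
the job is handed in; nothing more can be done
the job is handed in; nothing more can be done
```

The job is done and handed in; the robot's clock read about 43–44 s of the 72 s allowed. The steps were done in the order asked: pick out, clip pulled, pick back on its rest, clip in the dish, plate off, leaned on the stand and let go, taken by its upper edge, stood in the rack.

**Last checks, by numbers only (all 12 picture views were used by then):**
- **Plate:** it stands on its long edge in the slot, within about 4 px of the prediction in the top and side cameras. The wrist camera's outline was less exact but agreed.
- **Pick:** it lies on its rest at the same pixels as at the start in the top camera. I confirmed its position but did not look at the hook separately; I put it back hook down. The side-camera check failed: it reported the bottle as the pick.
- **Clip:** it is in the dish, found by both the top and side cameras.
- **Bottle, jar and beaker:** not moved, within 1–2 px of their starting places.
- **Robot:** touching nothing, about 160 mm above the bench objects it last handled.

**What disagreed or went wrong:**
- **Fingertip position:** the fingertips stood about 20 mm farther back than `env.tip_extent` says. My first grasp closed above the pick's handle, and I lowered and re-gripped.
- **Tilting the plate upright:** the first try on the stand jammed, with about 47 N on the wrist, well under 120 N. The jaws were pressing on the plate, not the gripper body, but it is the highest load I recorded. I backed off and the next approach worked.
- **Rack position:** my camera estimate of the slot was about 5 mm off sideways. I corrected it from the sideways force while lowering.

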